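Change the bottle in the slant cradle

TASK

The orange-capped culture bottle in the slant cradle is ready: lift it out and stand it upright in the empty yellow ring holder, right down on the holder's floor. Then take the blue-capped bottle out of its grey ring holder and lay it in the slant cradle in its place, along the two rails with its cap at the high end and its base close against the blue stop. Do not drop or knock over any bottle, and leave everything else where it is.

Things in the scene. Friction and masses are not known exactly. Their poses are not given: they have to be found in the camera images.
- bottle_orange: amber glass culture bottle, 44 mm diameter body 115 mm tall, paper label band, narrow shoulder and orange screw cap 33 mm diameter, 153 mm tall over all, about 0.2 kg; origin at the centre of its underside, z along its axis towards the cap. Starts lying in the slant cradle.
- bottle_blue: amber glass culture bottle, 44 mm diameter body 115 mm tall, paper label band, narrow shoulder and blue screw cap 33 mm diameter, 153 mm tall over all, about 0.2 kg; origin at the centre of its underside, z along its axis towards the cap. Starts standing in one of the two grey ring holders.
- bottle_blue_cap (a point): centre of the top of the blue cap, 153 mm from the bottle's origin along its z
- ring_yellow: ring holder, yellow: round foot 88 mm wide and 6 mm thick carrying a collar 61 mm outside, 53 mm inside, top 40 mm above the table; a bottle stands in it on the floor 6 mm above the table. Fixed to the bench. Origin on the ring's axis at table level, z up. Starts empty.
- ring_blue: ring holder, grey: round foot 88 mm wide and 6 mm thick carrying a collar 61 mm outside, 53 mm inside, top 40 mm above the table; a bottle stands in it on the floor 6 mm above the table. Fixed to the bench. Origin on the ring's axis at table level, z up. The one that holds the blue-capped bottle.
- ring_white: ring holder, grey: round foot 88 mm wide and 6 mm thick carrying a collar 61 mm outside, 53 mm inside, top 40 mm above the table; a bottle stands in it on the floor 6 mm above the table. Fixed to the bench. Origin on the ring's axis at table level, z up. The one that holds the white-capped bottle.
- cradle: slant cradle, fixed: white base plate 170 x 80 x 10 mm, two steel posts 40 mm wide, two steel rails (10 mm diameter, 116 mm long, 29 mm apart) rising at 25 degrees towards its +x, blue stop plate 44 mm wide at the low end. The rails stay within 20 mm either side of the middle, so fingers pass beside them. Origin under the middle of the base plate, z up.
- seat: the cradle's rails; this frame is that of a bottle properly laid there. Origin where the centre of its underside belongs: on the stop's face, 45 mm above the table, at x = -60 mm of the cradle. z along the rails to the high end (25 degrees above level), -x up and square to them, y level. Rail centres lie 22.8 mm under the bottle's axis; the stop reaches 12 mm above it.
- bottle_white: amber glass culture bottle, 44 mm diameter body 115 mm tall, paper label band, narrow shoulder and white screw cap 33 mm diameter, 153 mm tall over all, about 0.2 kg; origin at the centre of its underside, z along its axis towards the cap. Bystander, standing in the other grey ring holder; leave it.
- flask: bystander: clear conical flask, 76 mm wide, 120 mm tall; origin under its centre
- beaker: bystander: clear beaker, 72 mm wide, 90 mm tall; origin under its centre
- tip_box: bystander: blue and white pipette tip box, 120 x 85 x 63 mm; origin under its centre
- reagent_jar: bystander: white jar with red lid, 68 mm wide, 90 mm tall; origin under its centre
- notebook: bystander: violet notebook lying flat, 210 x 150 x 14 mm; origin under its centre
- wash_bottle: bystander: clear wash bottle with red top and spout, 60 mm wide, 165 mm tall; origin under its centre
There are look-alikes about, which are no part of the job. Leave any red look-alike of the bottle_blue alone.

How it is judged (in metres and radians):
On the way, in this order (a step that is already met when the one before it is completed fails the run):
1. the orange-capped bottle stands in the yellow ring holder, on its floor, let go (horizontal distance between bottle_orange and ring_yellow below 0.008 m and z of bottle_orange in the frame of ring_yellow below 0.01 m and angle between bottle_orange's own z axis and vertical below 0.08 rad and linear speed of bottle_orange below 0.02 m/s and contact force between the fingers and bottle_orange below 0.1 N), for 0.2 s.
2. the blue-capped bottle lies in the slant cradle, cap at the high end, let go (x of bottle_blue in the frame of seat between -0.007 and 0.007 m and y of bottle_blue in the frame of seat between -0.007 and 0.007 m and z of bottle_blue in the frame of seat between -0.015 and 0.015 m and angle between the z axis of bottle_blue and the z axis of seat, either way round below 0.1 rad and z of bottle_blue_cap in the frame of seat above 0.12 m and linear speed of bottle_blue below 0.02 m/s and contact force between the fingers and bottle_blue below 0.1 N), for 0.2 s.
At the end, for the whole second after the job is handed in: Orange-capped bottle upright (0.08 rad) in the yellow ring, within 8 mm of its axis and 4 mm of its floor; blue-capped bottle along the cradle rails (0.10 rad), cap at the high end, axis within 7 mm of true, base within 15 mm of the stop; both at rest and let go (all of step 1 and all of step 2); the robot touches nothing.
It fails at once if the orange-capped bottle is dropped or knocked over (it moves faster than 0.6 m/s without the fingers on it) (linear speed of bottle_orange above 0.6 m/s and contact force between the fingers and bottle_orange below 0.1 N).
It fails at once if the blue-capped bottle is dropped or knocked over (it moves faster than 0.6 m/s without the fingers on it) (linear speed of bottle_blue above 0.6 m/s and contact force between the fingers and bottle_blue below 0.1 N).
It fails at once if a bystander (white-capped bottle, flask, beaker, tip box, jar, notebook, wash bottle) is moved more than 30 mm (distance of any of bottle_white, flask, beaker, tip_box, reagent_jar, notebook, wash_bottle from where it was at the start of the episode above 0.03 m).
It fails at once if the white-capped bottle is tipped (angle between bottle_white's own z axis and vertical above 0.4 rad).
It also fails if it takes over 64 s, if anything falls off the work surface, if the arm or the gripper's body presses on something with over 40 N, if the wrist force passes 120 N, or if a joint passes its speed limit or range.

ROBOT

A 6-joint arm with a two-finger parallel gripper is mounted at the origin on the work surface. World frame = base frame: x ahead of the robot, y to its left, z up, the work surface at z = 0. Lengths are in mm, angles in rad, forces in N, time in s.
With the tool pointing down it reaches from about 275 to 750 mm from the base axis. Payload 10.2 kg.
Tool frame: the origin (TCP) lies between the finger pads; the fingertips stand 25 mm ahead of it and the grasp point (between the pads) lies 6 mm ahead of it; z points along the fingers, y is the line along which they close (so a half turn about z gives the same grasp; the last joint's range is limited). The gripper opens to 85 mm and grips with 20 to 120 N. Pads are 22 mm wide; open, the fingers measure 114 mm over their backs; the gripper's body (76 mm by 85 mm) begins 54 mm behind the grasp point. The pads swing forward as they close: fully open they stand 13 mm farther back than shut.
Start: joints at [0.932, 0.313, 1.498, -0, 1.331, -0.223], TCP at [212.072, 480.267, 256.294] pointing down, gripper open.
Joint ranges: [-2.94, 2.94], [-0.97, 2.17], [0.19, 2.56], [-1.23, 4.37], [0.02, 3.11], [-2.88, 2.88]. Speed limits (rad/s): [2.39, 2.39, 3.01, 3.14, 3.14, 3.14].

INTERFACE

Orientations are given as a unit quaternion [w, x, y, z].
In Python, from rig import ctrl, eyes, finish_job gives the robot as it stands.
- The arm moves only by the tool step_arm, never from a script. Its argument "increments" is a list of rows, each an object of numbers: "dx", "dy", "dz": the shift along the tool's x, y, z in units of 25 mm (1.0 is 25 mm); "wx", "wy", "wz": the turn, a rotation vector about the tool's x, y, z in units of 6 degrees (1.0 is 6 degrees). A call has 1 to 5 rows; each row shifts and turns the commanded pose from where the row before left it, along the tool's axes as they then stand; what a row does not reach is not made up. A row lasts 1/10 s, in which the tool goes at most 50 mm and 8.59 degrees, less where a joint would pass 70% of its speed; a pose out of reach is approached as far as the arm can. A call is refused whole if a number of a shift passes 1 or a number of a turn 1, either way. A call with a gripper value outside its range is refused whole. "fingers" is the finger opening in mm, from 0 to 85.4, set as the call begins (left out, the last holds). The fingers move at their own pace and stop on an object; "squeeze" is the grip in N (left out, the last holds). Time passes only in rows, so rows that do not move let the fingers close. It gives the time, the measured TCP pose, the force, the opening and the grip force at its end, in the units of the state.
- ctrl.sense(): the state, without advancing time (a new reading comes with each control period).
- eyes.capture(name): name is "scene" or "top" or "wrist"; returns a dict with "frame" (400x640x3 uint8, blue, green, red), "fx", "fy", "cx", "cy" (pixels), "R" (3x3) and "t" (3): a world point X has camera coordinates R X + t; the wrist camera has in their place "tool_from_camera" (4x4, takes a point from camera to tool coordinates, whose origin is the TCP and whose axes are the flange's). Camera axes: x right, y down, z forward; pixel columns grow to the right and rows downward; lengths in mm; the calibration is good to about 2 mm. A picture is of the moment at which its call begins: read the wrist's pose just before it. There is no depth.
- finish_job(): hands the job in; it is judged then, once.
Trained networks look in the newest picture that a camera, given by its name, has taken for a name from the list of things; names that differ only in an ending like _2 or _b are one class to them, and where a whole thing is asked for, a point or a joint stands for the part that bears it (a point fixed in the world has none). Each returns a list of dicts, best first, with "p" (0 to 1); they miss things now and then, are a little off and sometimes report something else, mostly with a low value. They report only what shows in the picture. A call takes as long as a camera call. They do not tell look-alikes from the thing itself.
- eyes.cut_out(camera, label): "mask" (400x640 bool, what is visible of it).
- eyes.landmark_of(camera, label): "point" ([x, y, z] in mm, in the coordinates of the camera as it stood for that picture, good to about 4 mm: a listed point, or the origin of a listed thing).
The state is a dict: "time_s": time; "joints": joint angles; "dq": joint speeds; "tau": joint torques, N m; "eef_pos": TCP position; "ee_rot": TCP orientation; "force": force on the tool from outside, world axes, zero at the start; "wrist_torque": the same for the moment, N m; "grip_width": opening from 0.0 (shut) to 1.0 (fully open); "grip_force": force on a finger pad.
Only numpy, scipy, OpenCV 4.12 (cv2) and the standard library are available. Lean on these libraries where they do the work, as an engineer would, in place of code of your own. Each camera call takes 0.05 s, during which the arm holds its last target. There are 200 camera calls.

## Working session

There is one attempt and no reset: what is moved stays moved. The work goes in short steps, Python scripts to look and compute and a tool call to move; the robot and the scene stay as the last step left them, time stands still between calls to the robot, and variables do not carry over. Pictures are saved under pics/ and viewed, at most 10 in all, crops included, and the job is handed in when it is done.

Besides the shell and the picture viewer there is one more tool, called after "Call:" by a JSON object that holds its "name" and its "arguments". step_arm: Moves the arm, as the interface text tells. Its arguments: {"type":"object","properties":{"increments":{"type":"array"},"fingers":{"type":"number"},"squeeze":{"type":"number"}},"required":["increments"]}

```bash
ls; mkdir -p pics; cat > h.py <<'E'
import numpy as np, cv2
from scipy.spatial.transform import Rotation as Ro
from rig import ctrl, eyes, finish_job
def rot(q): return Ro.from_quat([q[1],q[2],q[3],q[0]])
def world(cam,lab,c):
    return [(round(d['p'],2),(c['R'].T@(np.array(d['point'])-c['t'])).round(1).tolist()) for d in eyes.landmark_of(cam,lab)]
def proj(c,X):
    p=np.array(c['R'])@np.array(X)+c['t']; return (p[0]/p[2]*c['fx']+c['cx'],p[1]/p[2]*c['fy']+c['cy'])
E
python3 - <<'E'
from h import *
s=ctrl.sense(); print(s)
ims=[]
for n in("scene","top"):
    c=eyes.capture(n); c['R']=np.array(c['R']);c['t']=np.array(c['t']); ims.append(c['frame'])
    print(n,'cam',(-c['R'].T@c['t']).round(0))
    for l in "bottle_orange bottle_blue bottle_blue_cap bottle_white ring_yellow ring_blue ring_white cradle seat flask beaker tip_box reagent_jar notebook wash_bottle".split():
        print(l,[(r,[int(v) for v in proj(c,r[1])]) for r in world(n,l,c)])
cv2.imwrite('pics/scene.png',ims[0]);cv2.imwrite('pics/top.png',ims[1])
E
```

```text
pics
{'time_s': 0.0, 'joints': array([ 9.31607525e-01,  3.13448174e-01,  1.49840512e+00, -1.87795418e-05,
        1.33101101e+00, -2.23382310e-01]), 'dq': array([-0.00047154,  0.00029998,  0.00040149, -0.0015327 ,  0.00114009,
        0.00065216]), 'tau': array([ 6.07522852e-04, -4.12253773e+01, -2.59748626e+01, -1.79537337e-04,
        4.03672631e-03,  3.66017173e-05]), 'eef_pos': array([211.93556879, 480.08320055, 255.74802356]), 'ee_rot': array([-2.57516494e-04,  2.06406523e-01,  9.78466117e-01, -5.81417483e-04]), 'force': array([ 0.60134473, -0.1748061 , -0.3771857 ]), 'wrist_torque': array([ 0.04484646,  0.02088474, -0.02530078]), 'grip_force': 0.0, 'grip_width': 1.0013343132755492}
scene cam [1109. -288. 1163.]
bottle_orange [((0.97, [459.8, -11.2, 40.6]), [304, 205]), ((0.52, [578.0, 294.2, 159.2]), [404, 177])]
bottle_blue [((0.86, [580.2, 291.5, 6.3]), [396, 203]), ((0.74, [683.6, 351.5, -2.5]), [426, 220])]
bottle_blue_cap [((0.88, [581.0, 289.8, 158.4]), [403, 178]), ((0.88, [679.9, 350.3, 154.5]), [437, 195]), ((0.71, [436.7, 247.4, 149.7]), [369, 154])]
bottle_white [((0
[... 1428 characters left out ...]
(0.57, [584.6, 295.3, 8.5]), [229, 201])]
ring_blue [((0.75, [578.5, 291.4, -1.2]), [231, 203])]
ring_white [((0.64, [665.7, 31.4, -0.9]), [310, 171])]
cradle [((0.87, [482.7, 41.9, 2.5]), [311, 226])]
seat [((0.41, [462.2, -15.0, 47.6]), [330, 229])]
flask [((0.75, [734.1, 247.0, 2.0]), [243, 156])]
beaker [((0.83, [750.5, -239.0, 1.9]), [390, 139]), ((0.16, [485.3, 43.4, 2.9]), [311, 225])]
tip_box [((0.78, [328.4, 396.8, -3.5]), [200, 285])]
reagent_jar [((0.62, [367.8, -419.6, 4.1]), [462, 250]), ((0.52, [732.2, 247.7, 4.4]), [243, 156])]
notebook [((0.8, [557.3, 498.2, 6.1]), [166, 214])]
wash_bottle [((0.71, [593.4, -481.6, 5.2]), [470, 179]), ((0.16, [581.7, 293.9, 9.4]), [230, 201])]
```

View pics/scene.png

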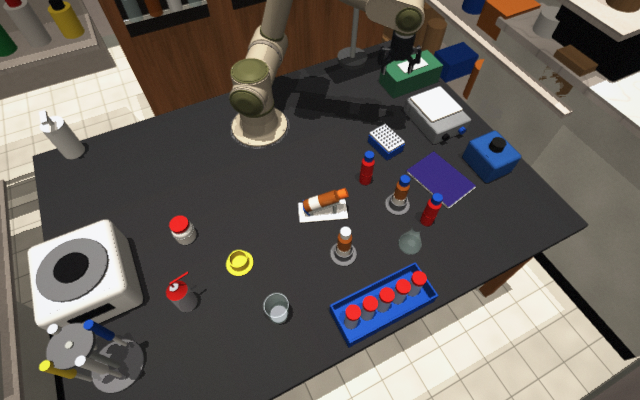

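View pics/top.png

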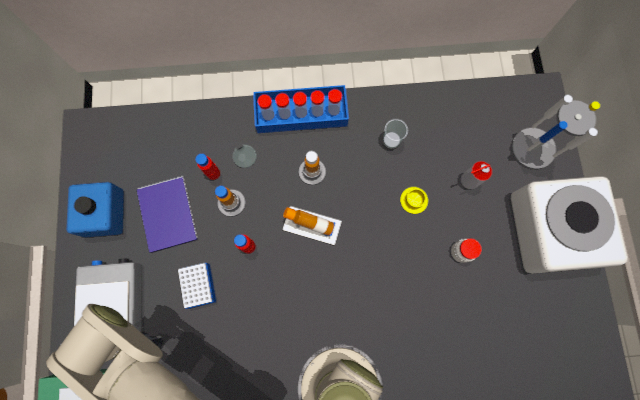

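Blue-capped candidates in the scene image are (366,168) with a red body, (400,193) with an amber body in a grey ring, and (431,210) with a red body. The amber one in the ring fits the description. The red ones are look-alikes, and one stands radially in front of it at (440,246) mm. The orange bottle lies in the cradle at (325,201) with its cap to the right. I'll confirm this in one crop and get the axis yaw.

```bash
python3 - <<'E'
from h import *
a=cv2.imread('pics/scene.png');b=cv2.imread('pics/top.png')
o=np.hstack([cv2.resize(a[145:235,350:450],(400,360),interpolation=2),cv2.resize(b[195:255,270:335],(390,360),interpolation=2)])
cv2.imwrite('pics/crop.png',o)
E
```

```text
(no output)
```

View pics/crop.png

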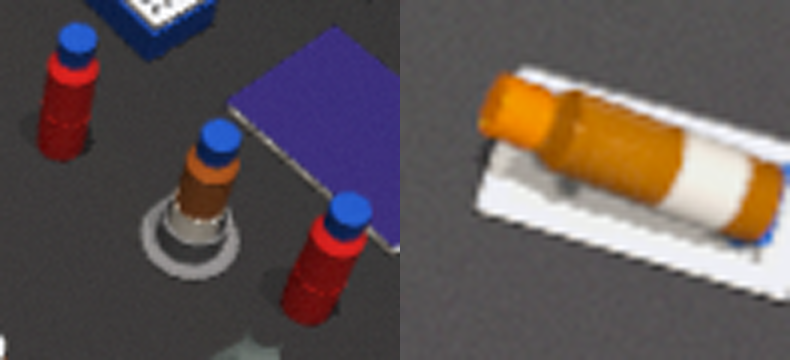

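Call:
{"name": "step_arm", "arguments": {"increments": [{"dy":-1},{"dy":-1},{"dy":-1},{"dy":-1},{"dy":-1}]}}

```text
invalid input at $.increments[0]: expected keys dx, dy, dz, wx, wy, wz
```

The crop confirms it: the blue-capped bottle with the amber body stands in the grey ring (crop 215,185), and its two neighbours are red look-alikes. Next is a planner that prints rows, then a move to a wrist view over the cradle.

```bash
cat >> h.py <<'E'
import json
def mat(zdir,ydir):
    z=np.array(zdir,float);z/=np.linalg.norm(z);y=np.array(ydir,float);y-=z*(y@z);y/=np.linalg.norm(y)
    return Ro.from_matrix(np.column_stack([np.cross(y,z),y,z]))
def head(yaw,below,roll=1):
    "tool z at yaw, 'below' deg under level; y level; x up-ish (roll=1)"
    a,b=np.radians([yaw,below]); return mat([np.cos(a)*np.cos(b),np.sin(a)*np.cos(b),-np.sin(b)],np.array([-np.sin(a),np.cos(a),0])*-roll*-1)
def plan(wps,start=None,lin=24.,ang=5.8):
    "wps: list of (pos,Rot) tool-TCP world"
    s=ctrl.sense(); p,r=(np.array(s['eef_pos']),rot(s['ee_rot'])) if start is None else start
    rows=[]
    for P,R in wps:
        P=np.array(P,float); n=max(1,int(np.ceil(max(np.linalg.norm(P-p)/lin,np.degrees((r.inv()*R).magnitude())/ang))))
        p0,r0=p,r; rv=(r0.inv()*R).as_rotvec()
        for i in range(1,n+1):
            tp=p0+(P-p0)*i/n; tr=r0*Ro.from_rotvec(rv*i/n)
            d=np.round(r.inv().apply(tp-p)/25,2); w=np.round(np.degrees((r.inv()*tr).as_rotvec())/6,2)
            p=p+r.apply(d*25); r=r*Ro.from_rotvec(np.radians(w*6))
            rows.append(dict(zip(("dx","dy","dz","wx","wy","wz"),(np.append(d,w)+0.).tolist())))
    for i in range(0,len(rows),5): print(json.dumps(rows[i:i+5]))
    return p,r
E
python3 - <<'E'
from h import *
for y,b in((71,90),(71,25)): print(head(y,b).as_matrix().round(2))
plan([([455,25,290],head(71,90))])
E
```

```text
[[-0.33 -0.95  0.  ]
 [-0.95  0.33  0.  ]
 [-0.   -0.   -1.  ]]
[[-0.14 -0.95  0.3 ]
 [-0.4   0.33  0.86]
 [-0.91  0.   -0.42]]
[{"dx": -0.74, "dy": -0.58, "dz": -0.06, "wx": 0.0, "wy": 0.0, "wz": -0.72}, {"dx": -0.69, "dy": -0.63, "dz": -0.06, "wx": 0.0, "wy": 0.0, "wz": -0.72}, {"dx": -0.64, "dy": -0.68, "dz": -0.06, "wx": 0.0, "wy": 0.0, "wz": -0.72}, {"dx": -0.59, "dy": -0.73, "dz": -0.07, "wx": 0.0, "wy": 0.0, "wz": -0.71}, {"dx": -0.54, "dy": -0.78, "dz": -0.06, "wx": 0.0, "wy": 0.0, "wz": -0.72}]
[{"dx": -0.47, "dy": -0.81, "dz": -0.06, "wx": 0.0, "wy": 0.0, "wz": -0.72}, {"dx": -0.41, "dy": -0.84, "dz": -0.06, "wx": 0.0, "wy": 0.0, "wz": -0.72}, {"dx": -0.35, "dy": -0.87, "dz": -0.06, "wx": 0.0, "wy": 0.0, "wz": -0.72}, {"dx": -0.28, "dy": -0.9, "dz": -0.06, "wx": 0.0, "wy": 0.0, "wz": -0.72}, {"dx": -0.21, "dy": -0.91, "dz": -0.06, "wx": 0.0, "wy": 0.0, "wz": -0.71}]
[{"dx": -0.15, "dy": -0.93, "dz": -0.06, "wx": 0.0, "wy": 0.0, "wz": -0.72}, {"dx": -0.07, "dy": -0.93, "dz": -0.07, "wx": 0.0, "wy": 0.0, "wz": -0.72}, {"dx": -0.01, "dy": -0.94, "dz": -0.06, "wx": 0.0, "wy": 0.0, "wz": -0.72}, {"dx": 0.07, "dy": -0.94, "dz": -0.06, "wx": 0.0, "wy": 0.0, "wz": -0.72}, {"dx": 0.14, "dy": -0.92, "dz": -0.06, "wx": 0.0, "wy": 0.0, "wz": -0.72}]
[{"dx": 0.21, "dy": -0.92, "dz": -0.06, "wx": 0.0, "wy": 0.0, "wz": -0.71}, {"dx": 0.27, "dy": -0.9, "dz": -0.06, "wx": 0.0, "wy": 0.0, "wz": -0.72}, {"dx": 0.34, "dy": -0.87, "dz": -0.06, "wx": 0.0, "wy": 0.0, "wz": -0.72}, {"dx": 0.41, "dy": -0.85, "dz": -0.06, "wx": 0.0, "wy": 0.0, "wz": -0.72}, {"dx": 0.47, "dy": -0.81, "dz": -0.07, "wx": 0.0, "wy": 0.0, "wz": -0.72}]
[{"dx": 0.53, "dy": -0.77, "dz": -0.06, "wx": 0.0, "wy": 0.0, "wz": -0.72}, {"dx": 0.58, "dy": -0.74, "dz": -0.06, "wx": 0.0, "wy": 0.0, "wz": -0.71}]
```

```bash
python3 - <<'E'
from h import *
def wrist(q1,s,R):
    M=(Ro.from_euler('z',q1,degrees=True)*Ro.from_euler('y',s,degrees=True)).inv()*R*Ro.from_euler('z',-90,degrees=True)
    e=M.as_euler('ZYZ',degrees=True); return e.round(0)  # q4,q5,q6
s=ctrl.sense();q=np.degrees(s['joints']);print(wrist(q[0],q[1]+q[2],rot(s['ee_rot'])),q.round(1))
for n,q1,R in(("pick",5,(71,90)),("blue",15,(71,25)),("blue",15,(60,25)),("blue",15,(50,25)),("yel",-35,(10,25)),("yel",-40,(20,25)),("yel",-35,(-5,25))):
  for roll in(1,-1):print(n,R,roll,[wrist(q1,sf,head(*R,roll)).tolist() for sf in(100,115,130)])
plan([([455,25,290],head(71,90,-1))])
E
```

```text
[  0.  76. -13.] [ 53.4  17.9  85.8   0.   76.3 -12.8]
pick (71, 90) 1 [[0.0, 80.0, -156.0], [0.0, 65.0, -156.0], [0.0, 50.0, -156.0]]
pick (71, 90) -1 [[-0.0, 80.0, 24.0], [0.0, 65.0, 24.0], [0.0, 50.0, 24.0]]
blue (71, 25) 1 [[66.0, 55.0, -175.0], [77.0, 50.0, 167.0], [90.0, 49.0, 148.0]]
blue (71, 25) -1 [[66.0, 55.0, 5.0], [77.0, 50.0, -13.0], [90.0, 49.0, -32.0]]
blue (60, 25) 1 [[65.0, 45.0, -169.0], [80.0, 41.0, 170.0], [98.0, 40.0, 147.0]]
blue (60, 25) -1 [[65.0, 45.0, 11.0], [80.0, 41.0, -10.0], [98.0, 40.0, -33.0]]
blue (50, 25) 1 [[61.0, 36.0, -162.0], [82.0, 32.0, 172.0], [106.0, 33.0, 144.0]]
blue (50, 25) -1 [[61.0, 36.0, 18.0], [82.0, 32.0, -8.0], [106.0, 33.0, -36.0]]
yel (10, 25) 1 [[65.0, 45.0, -169.0], [80.0, 41.0, 170.0], [98.0, 40.0, 147.0]]
yel (10, 25) -1 [[65.0, 45.0, 11.0], [80.0, 41.0, -10.0], [98.0, 40.0, -33.0]]
yel (20, 25) 1 [[67.0, 59.0, -177.0], [76.0, 54.0, 166.0], [88.0, 52.0, 148.0]]
yel (20, 25) -1 [[67.0, 59.0, 3.0], [76.0, 54.0, -14.0], [88.0, 52.0, -32.0]]
yel (-5, 25) 1 [[58.0, 32.0, -158.0], [84.0, 27.0, 174.0], [112.0, 29.0, 142.0]]
yel (-5,
[... 1007 characters left out ...]
, "wx": 0.0, "wy": 0.0, "wz": 0.65}, {"dx": -0.91, "dy": 0.2, "dz": -0.06, "wx": 0.0, "wy": 0.0, "wz": 0.64}, {"dx": -0.9, "dy": 0.26, "dz": -0.06, "wx": 0.0, "wy": 0.0, "wz": 0.65}]
[{"dx": -0.88, "dy": 0.32, "dz": -0.06, "wx": 0.0, "wy": 0.0, "wz": 0.64}, {"dx": -0.86, "dy": 0.38, "dz": -0.06, "wx": 0.0, "wy": 0.0, "wz": 0.65}, {"dx": -0.83, "dy": 0.44, "dz": -0.06, "wx": 0.0, "wy": 0.0, "wz": 0.64}, {"dx": -0.8, "dy": 0.49, "dz": -0.06, "wx": 0.0, "wy": 0.0, "wz": 0.65}, {"dx": -0.77, "dy": 0.54, "dz": -0.07, "wx": 0.0, "wy": 0.0, "wz": 0.65}]
[{"dx": -0.72, "dy": 0.6, "dz": -0.06, "wx": 0.0, "wy": 0.0, "wz": 0.64}, {"dx": -0.69, "dy": 0.64, "dz": -0.06, "wx": 0.0, "wy": 0.0, "wz": 0.65}]
```

Call:
{"name": "step_arm", "arguments": {"increments": [{"dx":-0.74,"dy":-0.58,"dz":-0.06,"wx":0.0,"wy":0.0,"wz":0.65},{"dx":-0.77,"dy":-0.53,"dz":-0.06,"wx":0.0,"wy":0.0,"wz":0.64},{"dx":-0.81,"dy":-0.47,"dz":-0.06,"wx":0.0,"wy":0.0,"wz":0.65},{"dx":-0.84,"dy":-0.42,"dz":-0.07,"wx":0.0,"wy":0.0,"wz":0.64},{"dx":-0.87,"dy":-0.36,"dz":-0.06,"wx":0.0,"wy":0.0,"wz":0.65}]}}

```text
time_s: 2.1
eef_pos: [267.6, 375.9, 264.2]
ee_rot: [0.0, 0.369, 0.929, 0.0]
force: [0.1, -0.3, -1.0]
grip_width: 1.001
grip_force: 0.0
```

Call:
{"name": "step_arm", "arguments": {"increments": [{"dx":-0.89,"dy":-0.3,"dz":-0.06,"wx":0.0,"wy":0.0,"wz":0.64},{"dx":-0.9,"dy":-0.24,"dz":-0.06,"wx":0.0,"wy":0.0,"wz":0.65},{"dx":-0.93,"dy":-0.18,"dz":-0.06,"wx":0.0,"wy":0.0,"wz":0.64},{"dx":-0.93,"dy":-0.12,"dz":-0.06,"wx":0.0,"wy":0.0,"wz":0.65},{"dx":-0.93,"dy":-0.05,"dz":-0.06,"wx":0.0,"wy":0.0,"wz":0.64}]}}

```text
time_s: 2.6
eef_pos: [322.8, 272.5, 271.7]
ee_rot: [0.0, 0.52, 0.854, 0.0]
force: [0.4, 0.6, 0.0]
grip_width: 0.999
grip_force: 0.0
```

Call:
{"name": "step_arm", "arguments": {"increments": [{"dx":-0.94,"dy":0.01,"dz":-0.06,"wx":0.0,"wy":0.0,"wz":0.65},{"dx":-0.94,"dy":0.08,"dz":-0.07,"wx":0.0,"wy":0.0,"wz":0.64},{"dx":-0.93,"dy":0.13,"dz":-0.06,"wx":0.0,"wy":0.0,"wz":0.65},{"dx":-0.91,"dy":0.2,"dz":-0.06,"wx":0.0,"wy":0.0,"wz":0.64},{"dx":-0.9,"dy":0.26,"dz":-0.06,"wx":0.0,"wy":0.0,"wz":0.65}]}}

```text
time_s: 3.1
eef_pos: [378.0, 169.0, 279.5]
ee_rot: [0.0, 0.656, 0.754, 0.0]
force: [1.2, -0.4, 0.1]
grip_width: 1.0
grip_force: 0.0
```

Call:
{"name": "step_arm", "arguments": {"increments": [{"dx":-0.88,"dy":0.32,"dz":-0.06,"wx":0.0,"wy":0.0,"wz":0.64},{"dx":-0.86,"dy":0.38,"dz":-0.06,"wx":0.0,"wy":0.0,"wz":0.65},{"dx":-0.83,"dy":0.44,"dz":-0.06,"wx":0.0,"wy":0.0,"wz":0.64},{"dx":-0.8,"dy":0.49,"dz":-0.06,"wx":0.0,"wy":0.0,"wz":0.65},{"dx":-0.77,"dy":0.54,"dz":-0.07,"wx":0.0,"wy":0.0,"wz":0.65}]}}

```text
time_s: 3.6
eef_pos: [433.2, 65.4, 287.2]
ee_rot: [0.0, 0.774, 0.633, 0.0]
force: [0.1, -0.1, -0.1]
grip_width: 1.002
grip_force: 0.0
```

Call:
{"name": "step_arm", "arguments": {"increments": [{"dx":-0.72,"dy":0.6,"dz":-0.06,"wx":0.0,"wy":0.0,"wz":0.64},{"dx":-0.69,"dy":0.64,"dz":-0.06,"wx":0.0,"wy":0.0,"wz":0.65},{"dx":0,"dy":0,"dz":0,"wx":0,"wy":0,"wz":0},{"dx":0,"dy":0,"dz":0,"wx":0,"wy":0,"wz":0}]}}

```text
time_s: 4.0
eef_pos: [454.8, 25.0, 289.9]
ee_rot: [-0.0, 0.814, 0.581, -0.0]
force: [0.3, 0.9, 0.7]
grip_width: 1.002
grip_force: 0.0
```

```bash
cat >> h.py <<'E'
def wcap(fn=None):
    s=ctrl.sense(); c=eyes.capture("wrist"); T=np.array(c['tool_from_camera']); r=rot(s['ee_rot']).as_matrix()
    Rw=r@T[:3,:3]; tw=r@T[:3,3]+s['eef_pos']; c['R']=Rw.T; c['t']=-Rw.T@tw
    if fn: cv2.imwrite(fn,c['frame'])
    return s,c
E
python3 - <<'E'
from h import *
s,c=wcap('pics/w1.png'); print(s['eef_pos'].round(1),np.degrees(s['joints']).round(0),rot(s['ee_rot']).as_matrix().round(2)); print('cam',(-c['R'].T@c['t']).round(0),c['R'].round(2).tolist())
for l in("bottle_orange","cradle","seat"):
    print(l,[(r,[int(v) for v in proj(c,r[1])]) for r in world("wrist",l,c)])
for d in eyes.cut_out("wrist","bottle_orange"):
    m=d['mask'].astype(np.uint8); print(d['p'],m.sum(),cv2.minAreaRect(cv2.findNonZero(m)))
    np.save('m.npy',m); break
np.savez('w1.npz',R=c['R'],t=c['t'],k=[c['fx'],c['fy'],c['cx'],c['cy']])
E
```

```text
[454.8  25.  289.9] [-12.   8.  94.   0.  79.   7.] [[ 0.33  0.95 -0.  ]
 [ 0.95 -0.33  0.  ]
 [ 0.   -0.   -1.  ]]
cam [477.  92. 407.] [[0.95, -0.33, -0.0], [-0.31, -0.91, 0.28], [-0.09, -0.27, -0.96]]
bottle_orange [((0.77, [460.3, -14.2, 43.3]), [337, 199])]
cradle []
seat []
```

View pics/w1.png

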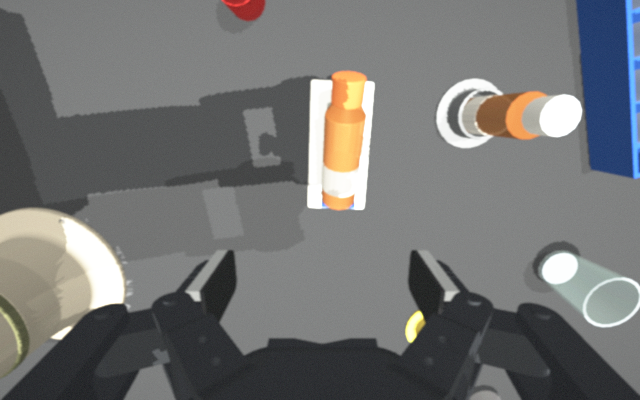

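The wrist view shows the orange bottle in the cradle, base (338,207) to cap (349,76), with the plate around it. I'll fit the plate and bottle model to it.

```bash
python3 - <<'E'
from h import *
from scipy.optimize import least_squares
d=np.load('w1.npz');R,t,k=d['R'],d['t'],d['k']
c=dict(R=R,t=t,fx=k[0],fy=k[1],cx=k[2],cy=k[3])
im=cv2.imread('pics/w1.png').astype(int);sub=im[60:225,290:395]
sat=sub.max(2)-sub.min(2); white=((sub.min(2)>150)&(sat<60)).astype(np.uint8); bot=((sub[...,2]>110)&(sub[...,2]-sub[...,0]>70)).astype(np.uint8)
# side points: leftmost & rightmost white per row ; bottle edges per row
L=[];Rr=[];BL=[];BR=[]
for v in range(25,135):
    u=np.flatnonzero(white[v]); 
    if len(u)>3: L.append((u[0]+290-.5,v+60)); Rr.append((u[-1]+290.5,v+60))
for v in range(50,140):
    u=np.flatnonzero(bot[v])
    if len(u)>15: BL.append((u[0]+289.5,v+60));BR.append((u[-1]+290.5,v+60))
for n,e in(("L",L),("R",Rr),("BL",BL),("BR",BR)): print(n,len(e),np.polyfit(*np.array(e)[:,::-1].T,1).round(3))
def dist(p,q,pts):
    p,q=np.array(p),np.array(q);n=np.array([-(q-p)[1],(q-p)[0]]);n=n/np.linalg.norm(n);return (np.array(pts)-p)@n
vv=np.flatnonzero(white.any(1))+60; print('rows',vv.min(),vv.max()) 
def res(x,raw=False):
    cx,cy,y=x;h=np.array([np.cos(y),np.sin(y),0]);l=np.array([-h[1],h[0],0]);o=np.array([cx,cy,0])
    P=lambda a,b,z:proj(c,o+h*a+l*b+[0,0,z])
    out=[dist(P(-85,40,10),P(85,40,10),L),dist(P(-85,-40,10),P(85,-40,10),Rr)]
    # lower edge row mid left corner
    ends=[[P(-85,30,10)[1]-209],[P(85,30,10)[1]-80]]
    r=np.concatenate(out+[np.array(e)*5 for e in ends]); 
    return r
s=least_squares(res,[482,43,1.24],loss='soft_l1');print(s.x[:2],np.degrees(s.x[2]),s.cost)
cx,cy,y=s.x
h=np.array([np.cos(y),np.sin(y),0]);b=np.array([cx,cy,45])-60*h; a=h*np.cos(.4363)+[0,0,np.sin(.4363)]
print('seat',b,'base px',proj(c,b),'cap px',proj(c,b+153*a)); 
l=np.array([-h[1],h[0],0])
for s_ in(20,60,100): print([np.round(proj(c,b+s_*a+sg*22*l),1) for sg in(1,-1)])
print('plate px',[np.round(proj(c,np.array([cx,cy,10])+h*i+l*j)) for i,j in((85,40),(85,-40),(-85,-40),(-85,40))])
for e in(BL,BR): print([p for p in e if p[1] in(120,140,160,180,195)])
E
```

```text
L 110 [-2.70000e-02  3.12132e+02]
R 110 [-7.90000e-02  3.81459e+02]
BL 66 [-4.00000e-03  3.24947e+02]
BR 66 [-1.43000e-01  3.81419e+02]
rows 79 210
[482.89314214  41.79828977] 68.73588311027872 92.49072517434061
seat [461.13308247 -14.11682271  45.        ] base px (np.float64(337.7020584539521), np.float64(199.28876707589356)) cap px (np.float64(349.20800554389496), np.float64(77.15967030792355))
[array([321.1, 186.5]), array([356.5, 187.9])]
[array([322.3, 159.4]), array([360.5, 160.9])]
[array([323.7, 127.6]), array([365.1, 129.3])]
plate px [array([311.,  80.]), array([374.,  83.]), array([364., 210.]), array([307., 208.])]
[(np.float64(324.5), 120), (np.float64(323.5), 140), (np.float64(323.5), 160)]
[(np.float64(364.5), 120), (np.float64(362.5), 140), (np.float64(358.5), 160)]
```

```bash
python3 - <<'E'
from h import *
r=head(68.7,90,-1)
plan([([487.5,53.5,170],r),([487.5,53.5,82],r)])
E
```

```text
[{"dx": 0.25, "dy": 0.15, "dz": 0.8, "wx": 0.0, "wy": 0.0, "wz": 0.07}, {"dx": 0.25, "dy": 0.14, "dz": 0.8, "wx": 0.0, "wy": 0.0, "wz": 0.06}, {"dx": 0.25, "dy": 0.14, "dz": 0.8, "wx": 0.0, "wy": 0.0, "wz": 0.07}, {"dx": 0.25, "dy": 0.14, "dz": 0.8, "wx": 0.0, "wy": 0.0, "wz": 0.06}, {"dx": 0.25, "dy": 0.14, "dz": 0.8, "wx": 0.0, "wy": 0.0, "wz": 0.07}]
[{"dx": 0.25, "dy": 0.14, "dz": 0.81, "wx": 0.0, "wy": 0.0, "wz": 0.06}, {"dx": 0.0, "dy": 0.0, "dz": 0.88, "wx": 0.0, "wy": 0.0, "wz": 0.0}, {"dx": 0.0, "dy": 0.0, "dz": 0.88, "wx": 0.0, "wy": 0.0, "wz": 0.0}, {"dx": 0.0, "dy": 0.0, "dz": 0.88, "wx": 0.0, "wy": 0.0, "wz": 0.0}, {"dx": 0.0, "dy": 0.0, "dz": 0.88, "wx": 0.0, "wy": 0.0, "wz": 0.0}]
```

Call:
{"name": "step_arm", "arguments": {"increments": [{"dx":0.25,"dy":0.15,"dz":0.8,"wx":0,"wy":0,"wz":0.07},{"dx":0.25,"dy":0.14,"dz":0.8,"wx":0,"wy":0,"wz":0.06},{"dx":0.25,"dy":0.14,"dz":0.8,"wx":0,"wy":0,"wz":0.07},{"dx":0.25,"dy":0.14,"dz":0.8,"wx":0,"wy":0,"wz":0.06},{"dx":0.25,"dy":0.14,"dz":0.8,"wx":0,"wy":0,"wz":0.07}]}}

```text
time_s: 4.75
eef_pos: [482.3, 48.9, 189.4]
ee_rot: [0.0, 0.824, 0.567, 0.0]
force: [-0.9, 0.6, -0.2]
grip_width: 0.999
grip_force: 0.0
```

Call:
{"name": "step_arm", "arguments": {"increments": [{"dx":0.25,"dy":0.14,"dz":0.81,"wx":0,"wy":0,"wz":0.06},{"dx":0,"dy":0,"dz":0.88,"wx":0,"wy":0,"wz":0},{"dx":0,"dy":0,"dz":0.88,"wx":0,"wy":0,"wz":0},{"dx":0,"dy":0,"dz":0.88,"wx":0,"wy":0,"wz":0},{"dx":0,"dy":0,"dz":0.88,"wx":0,"wy":0,"wz":0}]}}

```text
time_s: 5.25
eef_pos: [487.6, 53.3, 81.1]
ee_rot: [0.0, 0.826, 0.564, 0.0]
force: [-0.6, -0.2, -0.1]
grip_width: 0.999
grip_force: 0.0
```

Call:
{"name": "step_arm", "arguments": {"increments": [{"dx":0,"dy":0,"dz":0,"wx":0,"wy":0,"wz":0},{"dx":0,"dy":0,"dz":0,"wx":0,"wy":0,"wz":0},{"dx":0,"dy":0,"dz":0,"wx":0,"wy":0,"wz":0},{"dx":0,"dy":0,"dz":0,"wx":0,"wy":0,"wz":0},{"dx":0,"dy":0,"dz":0,"wx":0,"wy":0,"wz":0}], "fingers": 30, "squeeze": 40}}

```text
time_s: 5.75
eef_pos: [488.4, 52.9, 83.2]
ee_rot: [0.001, 0.826, 0.564, 0.001]
force: [-1.8, 0.6, 6.8]
grip_width: 0.502
grip_force: 40.5
```

Call:
{"name": "step_arm", "arguments": {"increments": [{"dx":0,"dy":0,"dz":0,"wx":0,"wy":0,"wz":0},{"dx":0,"dy":0,"dz":0,"wx":0,"wy":0,"wz":0},{"dx":0,"dy":0,"dz":0,"wx":0,"wy":0,"wz":0}]}}

```text
time_s: 6.05
eef_pos: [488.4, 53.0, 83.2]
ee_rot: [0.001, 0.826, 0.564, 0.001]
force: [-1.1, 1.7, 7.1]
grip_width: 0.505
grip_force: 40.5
```

```bash
python3 - <<'E'
from h import *
from scipy.optimize import minimize
th=np.linspace(0,2*np.pi,60)
def sil(c,x,y):
    m=np.zeros((1600,2560),np.uint8)
    for r,z0,z1 in((44,0,6),(30.5,6,40)):
        pts=np.array([proj(c,[x+r*np.cos(a),y+r*np.sin(a),z]) for z in(z0,z1) for a in th])*4+2
        cv2.fillConvexPoly(m,cv2.convexHull(pts.astype(np.float32)).astype(np.int32),1)
    return cv2.resize(m.astype(np.float32),(640,400),interpolation=cv2.INTER_AREA)
cs=[]
for n in("scene","top"):
    c=eyes.capture(n);c['R']=np.array(c['R']);c['t']=np.array(c['t']);f=c['frame'].astype(int)
    x,y=proj(c,[542.5,-289,10]); m=((f[...,2]-f[...,0]>60)&(abs(f[...,2]-f[...,1])<60)).astype(np.float32)
    w=np.zeros_like(m);w[int(y)-30:int(y)+30,int(x)-30:int(x)+30]=1;m*=w
    yy,xx=np.nonzero(m);print(n,m.sum(),xx.mean(),yy.mean()); cs.append((c,m))
for S in([0],[1],[0,1]):
    g=minimize(lambda p:sum(abs(sil(cs[i][0],*p)-cs[i][1]).sum() for i in S),[542.5,-289],method='Nelder-Mead',options=dict(initial_simplex=[[537,-284],[547,-288],[543,-296]],xatol=.2,fatol=.1));print(S,g.x,g.fun)
s=ctrl.sense();r=rot(s['ee_rot']);y=np.radians(68.73)
a=np.array([np.cos(y)*.9063,np.sin(y)*.9063,.4226])
bt=r.inv().apply(np.array([461.1,-14.1,45])-s['eef_pos']);at=r.inv().apply(a);print('in tool',bt,at)
np.savez('or.npz',bt=bt,at=at)
print(np.degrees(s['joints']).round(0))
E
```

```text
scene 578.0 239.0121107266436 262.39273356401384
top 612.0 413.8186274509804 199.84150326797385
[0] [ 538.77936363 -287.54858017] 21.375
[1] [ 541.99866343 -290.43500137] 21.4375
[0, 1] [ 541.18306839 -289.30023885] 76.5
in tool [-72.42246778  -1.14171121  38.13748307] [ 9.06602884e-01 -2.21987746e-04 -4.21949773e-01]
[ -8.  26. 103.   0.  51.  14.]
```

Call:
{"name": "step_arm", "arguments": {"increments": [{"dx":0,"dy":0,"dz":-0.4,"wx":0,"wy":0,"wz":0},{"dx":0,"dy":0,"dz":-0.8,"wx":0,"wy":0,"wz":0},{"dx":0,"dy":0,"dz":-0.9,"wx":0,"wy":0,"wz":0},{"dx":0,"dy":0,"dz":-0.9,"wx":0,"wy":0,"wz":0},{"dx":0,"dy":0,"dz":-0.9,"wx":0,"wy":0,"wz":0}]}}

```text
time_s: 6.65
eef_pos: [487.6, 52.9, 181.0]
ee_rot: [0.0, 0.826, 0.564, 0.0]
force: [0.4, 0.3, -2.1]
grip_width: 0.502
grip_force: 41.0
```

Call:
{"name": "step_arm", "arguments": {"increments": [{"dx":0,"dy":0,"dz":-0.8,"wx":0,"wy":0,"wz":0},{"dx":0,"dy":0,"dz":-0.4,"wx":0,"wy":0,"wz":0},{"dx":0,"dy":0,"dz":0,"wx":0,"wy":0,"wz":0}]}}

```text
time_s: 6.95
eef_pos: [488.1, 52.8, 210.6]
ee_rot: [0.001, 0.826, 0.564, 0.001]
force: [0.3, -0.3, -1.9]
grip_width: 0.503
grip_force: 41.0
```

```bash
python3 - <<'E'
from h import *
d=np.load('or.npz');bt,at=d['bt'],d['at'];bt[1]=-.5
R=head(10,25,-1); print(R.apply(at)); off=R.apply(bt)
hov=lambda z:np.array([541.5,-289.3,z])-off
print(hov(6),hov(70))
p=plan([(hov(150),R),(hov(75),R)])
print(p[0],(R.inv()*p[1]).magnitude())
E
```

```text
[6.80923027e-04 3.45477366e-04 9.99984933e-01]
[ 537.68970303 -290.47957147   87.75464331] [ 537.68970303 -290.47957147  151.75464331]
[{"dx": -0.8, "dy": 0.46, "dz": -0.06, "wx": -0.37, "wy": 0.65, "wz": 0.58}, {"dx": -0.78, "dy": 0.5, "dz": -0.09, "wx": -0.36, "wy": 0.66, "wz": 0.58}, {"dx": -0.73, "dy": 0.56, "dz": -0.12, "wx": -0.37, "wy": 0.65, "wz": 0.58}, {"dx": -0.68, "dy": 0.61, "dz": -0.15, "wx": -0.37, "wy": 0.66, "wz": 0.57}, {"dx": -0.64, "dy": 0.65, "dz": -0.17, "wx": -0.36, "wy": 0.65, "wz": 0.58}]
[{"dx": -0.58, "dy": 0.69, "dz": -0.18, "wx": -0.37, "wy": 0.66, "wz": 0.58}, {"dx": -0.53, "dy": 0.74, "dz": -0.2, "wx": -0.37, "wy": 0.65, "wz": 0.58}, {"dx": -0.47, "dy": 0.77, "dz": -0.2, "wx": -0.36, "wy": 0.65, "wz": 0.58}, {"dx": -0.41, "dy": 0.81, "dz": -0.2, "wx": -0.37, "wy": 0.66, "wz": 0.58}, {"dx": -0.34, "dy": 0.84, "dz": -0.2, "wx": -0.37, "wy": 0.65, "wz": 0.57}]
[{"dx": -0.28, "dy": 0.86, "dz": -0.18, "wx": -0.36, "wy": 0.66, "wz": 0.58}, {"dx": -0.21, "dy": 0.89, "dz": -0.17, "wx": -0.37, "wy": 0.65, "wz": 0.58}, {"dx": -0.15, "dy": 0.9, "dz": -0.14, "wx": -0.37, "wy": 0.66, "wz": 0.58}, {"dx": -0.08, "dy": 0.92, "dz": -0.12, "wx": -0.37, "wy": 0.65, "wz": 0.58}, {"dx": -0.03, "dy": 0.92, "dz": -0.08, "wx": -0.36, "wy": 0.65, "wz": 0.57}]
[{"dx": -0.68, "dy": 0.0, "dz": 0.32, "wx": 0.0, "wy": 0.0, "wz": 0.0}, {"dx": -0.68, "dy": 0.0, "dz": 0.31, "wx": 0.0, "wy": 0.0, "wz": 0.0}, {"dx": -0.67, "dy": 0.0, "dz": 0.32, "wx": 0.0, "wy": 0.0, "wz": 0.0}, {"dx": -0.68, "dy": 0.0, "dz": 0.32, "wx": 0.0, "wy": 0.0, "wz": 0.0}]
[ 537.82147834 -290.46876663  156.78068139] 0.0007192474286751019
```

Call:
{"name": "step_arm", "arguments": {"increments": [{"dx":-0.8,"dy":0.46,"dz":-0.06,"wx":-0.37,"wy":0.65,"wz":0.58},{"dx":-0.78,"dy":0.5,"dz":-0.09,"wx":-0.36,"wy":0.66,"wz":0.58},{"dx":-0.73,"dy":0.56,"dz":-0.12,"wx":-0.37,"wy":0.65,"wz":0.58},{"dx":-0.68,"dy":0.61,"dz":-0.15,"wx":-0.37,"wy":0.66,"wz":0.57},{"dx":-0.64,"dy":0.65,"dz":-0.17,"wx":-0.36,"wy":0.65,"wz":0.58}]}}

```text
time_s: 7.45
eef_pos: [503.9, -62.5, 215.5]
ee_rot: [-0.018, 0.886, 0.421, 0.194]
force: [1.0, -0.0, -1.1]
grip_width: 0.501
grip_force: 41.0
```

Call:
{"name": "step_arm", "arguments": {"increments": [{"dx":-0.58,"dy":0.69,"dz":-0.18,"wx":-0.37,"wy":0.66,"wz":0.58},{"dx":-0.53,"dy":0.74,"dz":-0.2,"wx":-0.37,"wy":0.65,"wz":0.58},{"dx":-0.47,"dy":0.77,"dz":-0.2,"wx":-0.36,"wy":0.65,"wz":0.58},{"dx":-0.41,"dy":0.81,"dz":-0.2,"wx":-0.37,"wy":0.66,"wz":0.58},{"dx":-0.34,"dy":0.84,"dz":-0.2,"wx":-0.37,"wy":0.65,"wz":0.57}]}}

```text
time_s: 7.95
eef_pos: [520.3, -177.1, 222.3]
ee_rot: [-0.033, 0.89, 0.254, 0.376]
force: [0.6, -0.7, -1.3]
grip_width: 0.506
grip_force: 41.0
```

Call:
{"name": "step_arm", "arguments": {"increments": [{"dx":-0.28,"dy":0.86,"dz":-0.18,"wx":-0.36,"wy":0.66,"wz":0.58},{"dx":-0.21,"dy":0.89,"dz":-0.17,"wx":-0.37,"wy":0.65,"wz":0.58},{"dx":-0.15,"dy":0.9,"dz":-0.14,"wx":-0.37,"wy":0.66,"wz":0.58},{"dx":-0.08,"dy":0.92,"dz":-0.12,"wx":-0.37,"wy":0.65,"wz":0.58},{"dx":-0.03,"dy":0.92,"dz":-0.08,"wx":-0.36,"wy":0.65,"wz":0.57}]}}

```text
time_s: 8.45
eef_pos: [537.0, -291.4, 228.8]
ee_rot: [-0.047, 0.841, 0.071, 0.534]
force: [0.7, 0.3, -1.5]
grip_width: 0.501
grip_force: 41.0
```

Call:
{"name": "step_arm", "arguments": {"increments": [{"dx":-0.68,"dy":0,"dz":0.32,"wx":0,"wy":0,"wz":0},{"dx":-0.68,"dy":0,"dz":0.32,"wx":0,"wy":0,"wz":0},{"dx":-0.68,"dy":0,"dz":0.32,"wx":0,"wy":0,"wz":0},{"dx":0,"dy":0,"dz":0,"wx":0,"wy":0,"wz":0},{"dx":0,"dy":0,"dz":0,"wx":0,"wy":0,"wz":0}]}}

```text
time_s: 8.95
eef_pos: [537.3, -290.3, 173.3]
ee_rot: [-0.048, 0.841, 0.073, 0.534]
force: [0.2, 0.0, -0.5]
grip_width: 0.5
grip_force: 41.1
```

```bash
python3 - <<'E'
from h import *
s=ctrl.sense();r=rot(s['ee_rot']);d=np.load('or.npz');bt,at=d['bt'],d['at'];bt[1]=-.5
print(np.degrees(s['joints']).round(0)); print('pred base',s['eef_pos']+r.apply(bt),'axis',r.apply(at))
ims=[]
for n in("scene","top"):
    c=eyes.capture(n);c['R']=np.array(c['R']);c['t']=np.array(c['t'])
    for l in("bottle_orange","ring_yellow"): print(n,l,world(n,l,c)[:2])
    u,v=map(int,proj(c,[541,-289,60])); ims.append(cv2.resize(c['frame'][v-40:v+40,u-50:u+50],(400,320),interpolation=2))
cv2.imwrite('pics/hov.png',np.hstack(ims))
E
```

```text
[-59.  28. 109.  86.  58. -41.]
pred base [ 540.81179727 -289.00894187   91.57359382] axis [ 4.67793977e-03 -8.11222769e-04  9.99973954e-01]
scene bottle_orange [(0.71, [539.0, -288.2, 94.0])]
scene ring_yellow [(0.79, [543.6, -287.0, -4.8])]
top bottle_orange [(0.64, [543.0, -297.6, 94.9])]
top ring_yellow [(0.34, [753.0, -239.1, 5.3])]
```

View pics/hov.png

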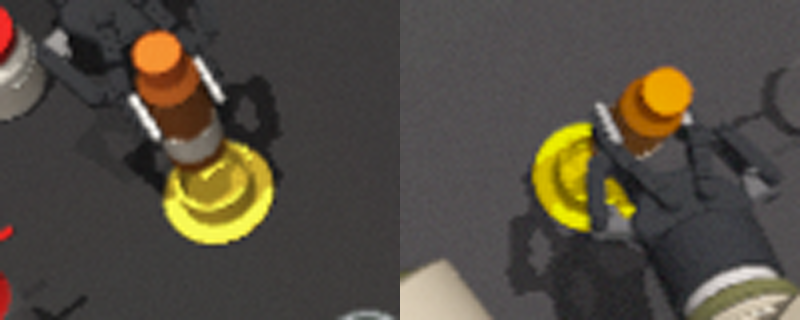

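```bash
python3 - <<'E'
from h import *
from scipy.optimize import minimize
th=np.linspace(0,2*np.pi,60)
def sil(c,x,y,zt,H):
    m=np.zeros((1600,2560),np.uint8)
    pts=np.array([proj(c,[x+16.5*np.cos(a),y+16.5*np.sin(a),z]) for z in(zt-H,zt) for a in th])*4+2
    cv2.fillConvexPoly(m,cv2.convexHull(pts.astype(np.float32)).astype(np.int32),1)
    return cv2.resize(m.astype(np.float32),(640,400),interpolation=cv2.INTER_AREA)
for n in("scene","top"):
    c=eyes.capture(n);c['R']=np.array(c['R']);c['t']=np.array(c['t']);f=c['frame'].astype(int)
    u,v=map(int,proj(c,[541,-289,240]))
    w=f[v-15:v+16,u-15:u+16]; 
    m=np.zeros((400,640),np.float32); hsv=cv2.cvtColor(c['frame'],cv2.COLOR_BGR2HSV)
    m[v-15:v+16,u-15:u+16]=((f[...,2]>150)&(f[...,2]-f[...,0]>110))[v-15:v+16,u-15:u+16]
    print(n,m.sum())
    for H in(8,15,20,25):
        g=minimize(lambda p:abs(sil(c,p[0],p[1],244.6,H)-m).sum(),[541,-289],method='Nelder-Mead',options=dict(initial_simplex=[[536,-285],[546,-288],[542,-295]],xatol=.2,fatol=.1));print(H,g.x.round(1),g.fun)
E
```

```text
scene 146.0
8 [ 539.4 -288.5] 72.5625
15 [ 536.7 -288.4] 88.375
20 [ 534.6 -288.9] 99.5
25 [ 543.2 -290. ] 105.0625
top 179.0
8 [ 546.  -292.7] 71.8125
15 [ 535.9 -284.6] 102.1875
20 [ 546.  -293.7] 90.75
25 [ 540.2 -287.5] 88.4375
```

Call:
{"name": "step_arm", "arguments": {"increments": [{"dx":-0.82,"dy":0,"dz":0.4,"wx":0,"wy":0,"wz":0},{"dx":-0.82,"dy":0,"dz":0.4,"wx":0,"wy":0,"wz":0},{"dx":0,"dy":0,"dz":0,"wx":0,"wy":0,"wz":0},{"dx":-0.29,"dy":0,"dz":0.135,"wx":0,"wy":0,"wz":0},{"dx":-0.29,"dy":0,"dz":0.135,"wx":0,"wy":0,"wz":0}]}}

```text
time_s: 9.85
eef_pos: [538.5, -290.6, 113.3]
ee_rot: [-0.046, 0.84, 0.074, 0.535]
force: [-2.2, 1.9, 0.6]
grip_width: 0.503
grip_force: 41.9
```

```bash
python3 - <<'E'
from h import *
s=ctrl.sense();r=rot(s['ee_rot']);d=np.load('or.npz');bt,at=d['bt'],d['at'];bt[1]=-.5
print('pred base',s['eef_pos']+r.apply(bt),'axis',r.apply(at),s['force'],s['wrist_torque'])
E
```

```text
pred base [ 542.2635533  -289.55925504   31.57000003] axis [9.64563084e-04 2.04685368e-03 9.99982665e-01] [-2.15778129  1.9202939   0.58785599] [0.15570445 0.70701566 0.21029779]
```

Call:
{"name": "step_arm", "arguments": {"increments": [{"dx":-0.28,"dy":-0.03,"dz":0.08,"wx":0,"wy":0,"wz":0},{"dx":-0.26,"dy":0,"dz":0.12,"wx":0,"wy":0,"wz":0},{"dx":-0.26,"dy":0,"dz":0.12,"wx":0,"wy":0,"wz":0},{"dx":0,"dy":0,"dz":0,"wx":0,"wy":0,"wz":0}]}}

```text
time_s: 10.25
eef_pos: [536.5, -289.6, 89.5]
ee_rot: [-0.048, 0.841, 0.073, 0.534]
force: [-1.1, -0.3, -1.1]
grip_width: 0.499
grip_force: 41.9
```

Call:
{"name": "step_arm", "arguments": {"increments": [{"dx":-0.06,"dy":0,"dz":0.03,"wx":0,"wy":0,"wz":0},{"dx":0,"dy":0,"dz":0,"wx":0,"wy":0,"wz":0}]}}

```text
time_s: 10.45
eef_pos: [536.8, -289.8, 88.9]
ee_rot: [-0.047, 0.841, 0.074, 0.534]
force: [-0.6, 0.6, -2.1]
grip_width: 0.504
grip_force: 41.9
```

```bash
python3 - <<'E'
from h import *
s=ctrl.sense();r=rot(s['ee_rot']);d=np.load('or.npz');bt,at=d['bt'],d['at'];bt[1]=-.5
print('pred base',s['eef_pos']+r.apply(bt),'axis',r.apply(at),s['force'],s['wrist_torque'])
E
```

```text
pred base [ 540.32644718 -288.61534544    7.14387226] axis [3.54047536e-03 5.78953076e-04 9.99978790e-01] [-0.60965939  0.56532168 -2.09699414] [-0.13137531  0.63556278 -0.00282035]
```

Call:
{"name": "step_arm", "arguments": {"increments": [{"dx":-0.04,"dy":0,"dz":0.02,"wx":0,"wy":0,"wz":0},{"dx":0,"dy":0,"dz":0,"wx":0,"wy":0,"wz":0}]}}

```text
time_s: 10.65
eef_pos: [536.8, -289.7, 87.8]
ee_rot: [-0.047, 0.841, 0.074, 0.534]
force: [0.0, -0.3, -1.6]
grip_width: 0.498
grip_force: 41.9
```

Call:
{"name": "step_arm", "arguments": {"increments": [{"dx":-0.04,"dy":0,"dz":0.02,"wx":0,"wy":0,"wz":0},{"dx":0,"dy":0,"dz":0,"wx":0,"wy":0,"wz":0}]}}

```text
time_s: 10.85
eef_pos: [536.7, -289.7, 86.6]
ee_rot: [-0.047, 0.841, 0.074, 0.534]
force: [0.3, 0.3, -2.2]
grip_width: 0.501
grip_force: 41.9
```

Call:
{"name": "step_arm", "arguments": {"increments": [{"dx":-0.04,"dy":0,"dz":0.02,"wx":0,"wy":0,"wz":0},{"dx":0,"dy":0,"dz":0,"wx":0,"wy":0,"wz":0}]}}

```text
time_s: 11.05
eef_pos: [536.8, -289.7, 85.5]
ee_rot: [-0.047, 0.841, 0.074, 0.534]
force: [-0.8, -0.0, -1.6]
grip_width: 0.502
grip_force: 42.0
```

Call:
{"name": "step_arm", "arguments": {"increments": [{"dx":-0.04,"dy":0,"dz":0.02,"wx":0,"wy":0,"wz":0},{"dx":0,"dy":0,"dz":0,"wx":0,"wy":0,"wz":0}]}}

```text
time_s: 11.25
eef_pos: [537.1, -289.8, 85.5]
ee_rot: [-0.047, 0.84, 0.074, 0.535]
force: [-3.1, 1.5, 6.3]
grip_width: 0.503
grip_force: 42.4
```

Call:
{"name": "step_arm", "arguments": {"increments": [{"dx":0,"dy":0,"dz":0,"wx":0,"wy":0,"wz":0},{"dx":0,"dy":0,"dz":0,"wx":0,"wy":0,"wz":0},{"dx":0,"dy":0,"dz":0,"wx":0,"wy":0,"wz":0},{"dx":0,"dy":0,"dz":0,"wx":0,"wy":0,"wz":0},{"dx":0,"dy":0,"dz":0,"wx":0,"wy":0,"wz":0}], "fingers": 85}}

```text
time_s: 11.75
eef_pos: [536.8, -289.7, 84.4]
ee_rot: [-0.047, 0.841, 0.074, 0.534]
force: [0.2, -0.3, 0.1]
grip_width: 0.999
grip_force: 0.0
```

Call:
{"name": "step_arm", "arguments": {"increments": [{"dx":0,"dy":0,"dz":-0.3,"wx":0,"wy":0,"wz":0},{"dx":0,"dy":0,"dz":-0.6,"wx":0,"wy":0,"wz":0},{"dx":0,"dy":0,"dz":-0.9,"wx":0,"wy":0,"wz":0},{"dx":0,"dy":0,"dz":-0.9,"wx":0,"wy":0,"wz":0},{"dx":0,"dy":0,"dz":-0.9,"wx":0,"wy":0,"wz":0}]}}

```text
time_s: 12.25
eef_pos: [455.0, -304.1, 123.4]
ee_rot: [-0.047, 0.841, 0.073, 0.534]
force: [-0.1, 0.2, 0.3]
grip_width: 0.997
grip_force: 0.0
```

Call:
{"name": "step_arm", "arguments": {"increments": [{"dx":0,"dy":0,"dz":-0.9,"wx":0,"wy":0,"wz":0},{"dx":0,"dy":0,"dz":-0.9,"wx":0,"wy":0,"wz":0},{"dx":0.5,"dy":0,"dz":-0.5,"wx":0,"wy":0,"wz":0},{"dx":0.5,"dy":0,"dz":-0.2,"wx":0,"wy":0,"wz":0},{"dx":0,"dy":0,"dz":0,"wx":0,"wy":0,"wz":0}]}}

```text
time_s: 12.75
eef_pos: [410.7, -312.5, 173.4]
ee_rot: [-0.045, 0.841, 0.074, 0.534]
force: [-0.6, 0.8, -1.3]
grip_width: 0.995
grip_force: 0.0
```

```bash
python3 - <<'E'
from h import *
s=ctrl.sense();print(s['eef_pos'],np.degrees(s['joints']).round(0))
ims=[]
th=np.linspace(0,2*np.pi,60)
for n in("scene","top"):
    c=eyes.capture(n);c['R']=np.array(c['R']);c['t']=np.array(c['t'])
    for l in("bottle_orange","ring_yellow","bottle_blue","bottle_blue_cap","ring_blue","seat","cradle"): print(n,l,world(n,l,c)[:4])
    for X in([541,-289,60],[581,294,80]):
        u,v=map(int,proj(c,X)); ims.append(cv2.resize(c['frame'][v-35:v+35,u-50:u+50],(400,280),interpolation=2))
cv2.imwrite('pics/placed.png',np.vstack([np.hstack(ims[:2]),np.hstack(ims[2:])]))
E
```

```text
[ 410.65054747 -312.51073693  173.39757586] [-76.  23. 119.  76.  68. -48.]
scene bottle_orange [(0.64, [541.5, -287.6, 5.2])]
scene ring_yellow [(0.6, [543.9, -289.2, -1.7]), (0.58, [662.7, 33.1, 3.9])]
scene bottle_blue [(0.77, [582.3, 292.7, 3.0]), (0.6, [439.7, 243.9, -0.8]), (0.58, [682.6, 347.8, -1.1])]
scene bottle_blue_cap [(0.97, [681.0, 353.2, 152.1]), (0.68, [436.3, 243.4, 153.0]), (0.54, [579.0, 292.0, 163.9]), (0.32, [327.9, 402.7, -3.2])]
scene ring_blue [(0.62, [330.3, 401.5, -1.9]), (0.58, [579.7, 298.3, 4.1])]
scene seat [(0.62, [360.9, -421.0, -4.0]), (0.58, [465.9, -12.4, 45.6])]
scene cradle [(0.65, [481.0, 43.5, -0.9])]
top bottle_orange [(0.8, [547.7, -296.3, 5.9]), (0.6, [483.7, 42.6, 1.7])]
top ring_yellow [(0.63, [545.4, -289.7, 4.5])]
top bottle_blue [(0.8, [581.7, 294.6, 3.3]), (0.78, [435.1, 246.2, 3.9]), (0.66, [684.5, 349.0, 1.9])]
top bottle_blue_cap [(0.89, [584.5, 290.7, 162.8]), (0.87, [441.5, 245.5, 152.5]), (0.71, [687.2, 345.3, 151.0])]
top ring_blue [(0.72, [577.7, 294.5, -0.2])]
top seat [(0.87, [461.6, -16.4, 48.5])]
top cradle []
```

View pics/placed.png

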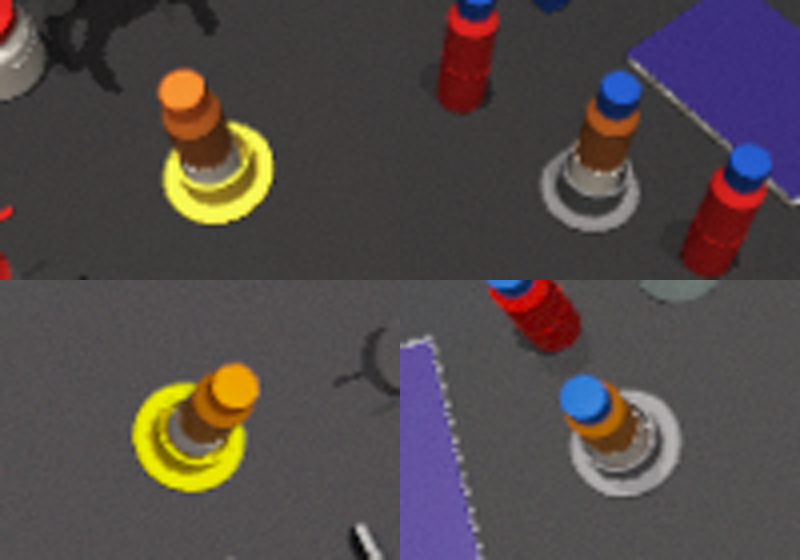

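The picture shows orange upright in the yellow ring (crop 205,150), and the gripper is clear. Blue stands in its grey ring. The blue approach will use heading 65°, which passes clear of both red look-alikes.

```bash
python3 - <<'E'
from h import *
R=head(65,25,-1); z=R.apply([0,0,1]);G=np.array([580.4,294.5,87]); T=G-4*z; A=T-120*z; print(A,T)
B=A+[0,0,90]-40*z*[1,1,0]
p=plan([([420,-200,260],head(25,25,-1)),(B,R),(A,R)]); print(p[0]); print('in'); plan([(T,R)],start=(A,R))
E
```

```text
[532.90524453 192.6471682  139.40466446] [578.86791111 291.21442478  88.69047305]
[{"dx": 0.61, "dy": -0.72, "dz": -0.08, "wx": 0.38, "wy": 0.0, "wz": -0.18}, {"dx": 0.63, "dy": -0.72, "dz": -0.05, "wx": 0.37, "wy": 0.01, "wz": -0.17}, {"dx": 0.63, "dy": -0.71, "dz": -0.03, "wx": 0.38, "wy": 0.0, "wz": -0.18}, {"dx": 0.65, "dy": -0.69, "dz": 0.01, "wx": 0.38, "wy": 0.01, "wz": -0.18}, {"dx": 0.67, "dy": -0.68, "dz": 0.03, "wx": 0.37, "wy": 0.0, "wz": -0.18}]
[{"dx": 0.67, "dy": -0.67, "dz": 0.06, "wx": 0.38, "wy": 0.01, "wz": -0.17}, {"dx": 0.18, "dy": -0.71, "dz": 0.58, "wx": 0.38, "wy": 0.0, "wz": -0.18}, {"dx": 0.2, "dy": -0.69, "dz": 0.6, "wx": 0.38, "wy": 0.0, "wz": -0.17}, {"dx": 0.21, "dy": -0.65, "dz": 0.63, "wx": 0.37, "wy": 0.0, "wz": -0.18}, {"dx": 0.22, "dy": -0.63, "dz": 0.66, "wx": 0.38, "wy": 0.0, "wz": -0.17}]
[{"dx": 0.24, "dy": -0.6, "dz": 0.68, "wx": 0.38, "wy": 0.0, "wz": -0.18}, {"dx": 0.24, "dy": -0.56, "dz": 0.71, "wx": 0.38, "wy": 0.0, "wz": -0.18}, {"dx": 0.25, "dy": -0.53, "dz": 0.72, "wx": 0.37, "wy": 0.0, "wz": -0.17}, {"dx": 0.27, "dy": -0.5, "dz": 0.75, 
[... 681 characters left out ...]
0, "wy": 0.0, "wz": 0.0}, {"dx": -0.53, "dy": 0.0, "dz": 0.56, "wx": 0.0, "wy": 0.0, "wz": 0.0}, {"dx": -0.53, "dy": 0.0, "dz": 0.57, "wx": 0.0, "wy": 0.0, "wz": 0.0}]
[{"dx": -0.53, "dy": 0.0, "dz": 0.57, "wx": 0.0, "wy": 0.0, "wz": 0.0}, {"dx": -0.53, "dy": 0.0, "dz": 0.56, "wx": 0.0, "wy": 0.0, "wz": 0.0}]
[532.9082055  192.58086175 139.55379649]
in
[{"dx": 0.0, "dy": 0.0, "dz": 0.96, "wx": 0.0, "wy": 0.0, "wz": 0.0}, {"dx": 0.0, "dy": 0.0, "dz": 0.96, "wx": 0.0, "wy": 0.0, "wz": 0.0}, {"dx": 0.0, "dy": 0.0, "dz": 0.96, "wx": 0.0, "wy": 0.0, "wz": 0.0}, {"dx": 0.0, "dy": 0.0, "dz": 0.96, "wx": 0.0, "wy": 0.0, "wz": 0.0}, {"dx": 0.0, "dy": 0.0, "dz": 0.96, "wx": 0.0, "wy": 0.0, "wz": 0.0}]
```

Call:
{"name": "step_arm", "arguments": {"increments": [{"dx":0.61,"dy":-0.72,"dz":-0.08,"wx":0.38,"wy":0.0,"wz":-0.18},{"dx":0.63,"dy":-0.72,"dz":-0.05,"wx":0.37,"wy":0.01,"wz":-0.17},{"dx":0.63,"dy":-0.71,"dz":-0.03,"wx":0.38,"wy":0.0,"wz":-0.18},{"dx":0.65,"dy":-0.69,"dz":0.01,"wx":0.38,"wy":0.01,"wz":-0.18},{"dx":0.67,"dy":-0.68,"dz":0.03,"wx":0.37,"wy":0.0,"wz":-0.18}]}}

```text
time_s: 14.05
eef_pos: [418.6, -217.9, 245.9]
ee_rot: [-0.105, 0.827, 0.165, 0.527]
force: [0.4, -0.3, 0.4]
grip_width: 0.997
grip_force: 0.0
```

Call:
{"name": "step_arm", "arguments": {"increments": [{"dx":0.67,"dy":-0.67,"dz":0.06,"wx":0.38,"wy":0.01,"wz":-0.17},{"dx":0.18,"dy":-0.71,"dz":0.58,"wx":0.38,"wy":0.0,"wz":-0.18},{"dx":0.2,"dy":-0.69,"dz":0.6,"wx":0.38,"wy":0.0,"wz":-0.17},{"dx":0.21,"dy":-0.65,"dz":0.63,"wx":0.37,"wy":0.0,"wz":-0.18},{"dx":0.22,"dy":-0.63,"dz":0.66,"wx":0.38,"wy":0.0,"wz":-0.17}]}}

```text
time_s: 14.55
eef_pos: [444.5, -109.2, 252.2]
ee_rot: [-0.162, 0.804, 0.254, 0.512]
force: [0.7, -0.6, -0.5]
grip_width: 0.992
grip_force: 0.0
```

Call:
{"name": "step_arm", "arguments": {"increments": [{"dx":0.24,"dy":-0.6,"dz":0.68,"wx":0.38,"wy":0.0,"wz":-0.18},{"dx":0.24,"dy":-0.56,"dz":0.71,"wx":0.38,"wy":0.0,"wz":-0.18},{"dx":0.25,"dy":-0.53,"dz":0.72,"wx":0.37,"wy":0.0,"wz":-0.17},{"dx":0.27,"dy":-0.5,"dz":0.75,"wx":0.38,"wy":0.0,"wz":-0.18},{"dx":0.27,"dy":-0.47,"dz":0.76,"wx":0.38,"wy":0.0,"wz":-0.18}]}}

```text
time_s: 15.05
eef_pos: [475.0, 3.4, 242.8]
ee_rot: [-0.217, 0.771, 0.341, 0.492]
force: [0.1, -0.9, -0.5]
grip_width: 0.996
grip_force: 0.0
```

Call:
{"name": "step_arm", "arguments": {"increments": [{"dx":0.28,"dy":-0.42,"dz":0.79,"wx":0.38,"wy":0.0,"wz":-0.17},{"dx":0.29,"dy":-0.4,"dz":0.79,"wx":0.37,"wy":0.0,"wz":-0.18},{"dx":0.29,"dy":-0.35,"dz":0.82,"wx":0.38,"wy":0.0,"wz":-0.17},{"dx":0.3,"dy":-0.32,"dz":0.83,"wx":0.38,"wy":0.0,"wz":-0.18},{"dx":0.31,"dy":-0.27,"dz":0.83,"wx":0.38,"wy":0.0,"wz":-0.18}]}}

```text
time_s: 15.55
eef_pos: [505.5, 115.7, 233.2]
ee_rot: [-0.269, 0.73, 0.423, 0.465]
force: [-0.4, -0.5, -0.8]
grip_width: 0.997
grip_force: 0.0
```

Call:
{"name": "step_arm", "arguments": {"increments": [{"dx":0.31,"dy":-0.24,"dz":0.85,"wx":0.37,"wy":0.0,"wz":-0.17},{"dx":0.32,"dy":-0.2,"dz":0.86,"wx":0.38,"wy":0.0,"wz":-0.18},{"dx":-0.53,"dy":0.0,"dz":0.57,"wx":0.0,"wy":0.0,"wz":0.0},{"dx":-0.53,"dy":0.0,"dz":0.56,"wx":0.0,"wy":0.0,"wz":0.0},{"dx":-0.53,"dy":0.0,"dz":0.57,"wx":0.0,"wy":0.0,"wz":0.0}]}}

```text
time_s: 16.05
eef_pos: [526.9, 180.0, 174.8]
ee_rot: [-0.289, 0.711, 0.453, 0.453]
force: [0.7, -1.1, 0.2]
grip_width: 0.994
grip_force: 0.0
```

Call:
{"name": "step_arm", "arguments": {"increments": [{"dx":-0.53,"dy":0.0,"dz":0.57,"wx":0.0,"wy":0.0,"wz":0.0},{"dx":-0.53,"dy":0.0,"dz":0.56,"wx":0.0,"wy":0.0,"wz":0.0},{"dx":0,"dy":0.0,"dz":0,"wx":0.0,"wy":0.0,"wz":0.0}]}}

```text
time_s: 16.35
eef_pos: [532.2, 193.2, 137.8]
ee_rot: [-0.29, 0.712, 0.453, 0.452]
force: [0.2, -0.3, -0.2]
grip_width: 0.995
grip_force: 0.0
```

```bash
python3 - <<'E'
from h import *
s,c=wcap('pics/w2.png'); R=rot(s['ee_rot']); print(s['eef_pos'],np.degrees(s['joints']).round(0),R.as_matrix()[:,2])
for l in("bottle_blue","bottle_blue_cap","ring_blue"): print(l,world("wrist",l,c)[:3])
r=head(65,25,-1);z=r.apply([0,0,1]);T=np.array([580.4,294.5,87])-4*z
plan([(T-40*z,r),(T,r)])
E
```

```text
[532.24561777 193.18449048 137.81411675] [-15.  31. 113.  82.  64. -49.] [ 0.38100068  0.82205958 -0.42315071]
bottle_blue [(0.74, [576.1, 294.6, 6.9]), (0.57, [680.0, 349.4, -4.5])]
bottle_blue_cap [(0.91, [431.7, 244.0, 150.6]), (0.84, [578.3, 294.8, 158.7]), (0.75, [680.8, 348.1, 148.4])]
ring_blue [(0.7, [573.4, 294.8, 0.6])]
[{"dx": -0.01, "dy": 0.0, "dz": 0.81, "wx": 0.0, "wy": 0.0, "wz": 0.0}, {"dx": -0.01, "dy": -0.01, "dz": 0.8, "wx": 0.0, "wy": 0.0, "wz": 0.01}, {"dx": -0.01, "dy": 0.0, "dz": 0.81, "wx": 0.01, "wy": -0.01, "wz": 0.0}, {"dx": -0.01, "dy": -0.01, "dz": 0.81, "wx": 0.0, "wy": 0.0, "wz": 0.0}, {"dx": 0.0, "dy": 0.0, "dz": 0.8, "wx": 0.0, "wy": 0.0, "wz": 0.0}]
[{"dx": 0.0, "dy": 0.0, "dz": 0.8, "wx": 0.0, "wy": 0.0, "wz": 0.0}]
```

View pics/w2.png

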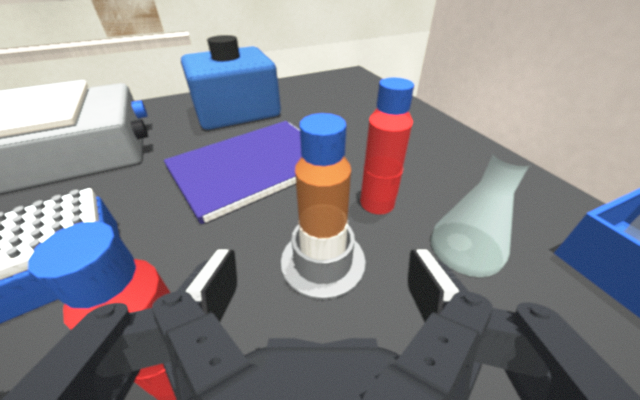

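The wrist view shows the amber blue-capped bottle centred between the fingers (323,190), with the red look-alikes at (100,290) and (390,150) clear of the path. Moving in and gripping.

Call:
{"name": "step_arm", "arguments": {"increments": [{"dx":-0.01,"dy":0.0,"dz":0.8,"wx":0.0,"wy":0.0,"wz":0.0},{"dx":-0.01,"dy":-0.01,"dz":0.8,"wx":0.0,"wy":0.0,"wz":0.0},{"dx":-0.01,"dy":0.0,"dz":0.8,"wx":0,"wy":0,"wz":0.0},{"dx":-0.01,"dy":0,"dz":0.8,"wx":0.0,"wy":0.0,"wz":0.0},{"dx":0.0,"dy":0.0,"dz":0.8,"wx":0.0,"wy":0.0,"wz":0.0}]}}

```text
time_s: 17.05
eef_pos: [571.5, 274.8, 97.2]
ee_rot: [-0.288, 0.711, 0.453, 0.454]
force: [0.3, 0.1, 0.4]
grip_width: 0.999
grip_force: 0.0
```

Call:
{"name": "step_arm", "arguments": {"increments": [{"dx":0.0,"dy":0.0,"dz":0.8,"wx":0.0,"wy":0.0,"wz":0.0},{"dx":0.0,"dy":0.0,"dz":0,"wx":0.0,"wy":0.0,"wz":0.0}]}}

```text
time_s: 17.25
eef_pos: [578.5, 292.0, 88.1]
ee_rot: [-0.289, 0.711, 0.454, 0.453]
force: [0.6, 0.0, -0.3]
grip_width: 0.998
grip_force: 0.0
```

Call:
{"name": "step_arm", "arguments": {"increments": [{"dx":0,"dy":0,"dz":0,"wx":0,"wy":0,"wz":0},{"dx":0,"dy":0,"dz":0,"wx":0,"wy":0,"wz":0},{"dx":0,"dy":0,"dz":0,"wx":0,"wy":0,"wz":0},{"dx":0,"dy":0,"dz":0,"wx":0,"wy":0,"wz":0},{"dx":0,"dy":0,"dz":0,"wx":0,"wy":0,"wz":0}], "fingers": 30, "squeeze": 40}}

```text
time_s: 17.75
eef_pos: [578.8, 290.5, 88.7]
ee_rot: [-0.289, 0.711, 0.453, 0.454]
force: [-1.5, -1.6, 5.6]
grip_width: 0.499
grip_force: 41.1
```

Call:
{"name": "step_arm", "arguments": {"increments": [{"dx":0,"dy":0,"dz":0,"wx":0,"wy":0,"wz":0},{"dx":0,"dy":0,"dz":0,"wx":0,"wy":0,"wz":0}]}}

```text
time_s: 17.95
eef_pos: [578.9, 290.7, 88.7]
ee_rot: [-0.289, 0.711, 0.453, 0.454]
force: [-2.5, -2.9, 6.7]
grip_width: 0.507
grip_force: 41.2
```

```bash
python3 - <<'E'
from h import *
s=ctrl.sense();r=rot(s['ee_rot']);print(s['eef_pos'],s['force'],s['wrist_torque'],r.as_matrix().round(3))
print('standing: up in tool',r.inv().apply([0,0,1]))
E
```

```text
[578.85594161 290.66179184  88.72225003] [-2.5266764  -2.914036    6.70789166] [0.05641404 0.02527379 0.05374095] [[ 0.177  0.906  0.384]
 [ 0.382 -0.423  0.822]
 [ 0.907  0.001 -0.421]]
standing: up in tool [ 0.9069738   0.00112988 -0.42118553]
```

Call:
{"name": "step_arm", "arguments": {"increments": [{"dx":0.18,"dy":0,"dz":-0.084,"wx":0,"wy":0,"wz":0},{"dx":0.36,"dy":0,"dz":-0.168,"wx":0,"wy":0,"wz":0},{"dx":0.54,"dy":0,"dz":-0.25,"wx":0,"wy":0,"wz":0},{"dx":0.72,"dy":0,"dz":-0.334,"wx":0,"wy":0,"wz":0},{"dx":0.72,"dy":0,"dz":-0.334,"wx":0,"wy":0,"wz":0}]}}

```text
time_s: 18.45
eef_pos: [578.3, 290.9, 158.3]
ee_rot: [-0.289, 0.711, 0.453, 0.453]
force: [0.9, 0.6, -2.0]
grip_width: 0.505
grip_force: 40.8
```

Call:
{"name": "step_arm", "arguments": {"increments": [{"dx":0.72,"dy":0,"dz":-0.334,"wx":0,"wy":0,"wz":0},{"dx":0.72,"dy":0,"dz":-0.334,"wx":0,"wy":0,"wz":0},{"dx":0.36,"dy":0,"dz":-0.168,"wx":0,"wy":0,"wz":0},{"dx":0,"dy":0,"dz":0,"wx":0,"wy":0,"wz":0},{"dx":0,"dy":0,"dz":0,"wx":0,"wy":0,"wz":0}]}}

```text
time_s: 18.95
eef_pos: [578.3, 291.0, 206.3]
ee_rot: [-0.289, 0.711, 0.453, 0.453]
force: [-0.0, 0.6, -2.8]
grip_width: 0.502
grip_force: 40.8
```

```bash
python3 - <<'E'
from h import *
s=ctrl.sense();r=rot(s['ee_rot']);p=s['eef_pos'];print(p,s['force'])
h=np.array([np.cos(np.radians(65)),np.sin(np.radians(65)),0])
base=p+5*h-[0,0,82.7];print('pred base',base,'cap',base+[0,0,153])
for n in("scene","top"):
    c=eyes.capture(n);c['R']=np.array(c['R']);c['t']=np.array(c['t'])
    for l in("bottle_blue","bottle_blue_cap"): print(n,l,world(n,l,c)[:4])
bt=r.inv().apply(base-p);bt[1]=0;at=r.inv().apply([0,0,1.]);np.savez('bl.npz',bt=bt,at=at)
y=np.radians(68.73);hh=np.array([np.cos(y),np.sin(y),0]);a=hh*np.cos(.43633)+[0,0,np.sin(.43633)]
R=head(68.7,90,-1);print('axis check',R.apply(at),a)
b=np.array([461.1,-14.1,45])
T=b-R.apply(bt);n_=np.cross([0,0,1],hh);n_=np.cross(a,np.cross(hh,[0,0,1]))
up=np.array([0,0,1.])-a*a[2];up/=np.linalg.norm(up)
H1=T+[0,0,150]+5*a;H2=T+3*a+6*up
print('T',T,'H2',H2)
q=plan([(H1,R),(H1-[0,0,90],R)]);print(q[0])
E
```

```text
[578.25151455 290.95187195 206.32669155] [-0.03226249  0.60214713 -2.81348203]
pred base [580.36460586 295.48341088 123.62669155] cap [580.36460586 295.48341088 276.62669155]
scene bottle_blue [(0.58, [580.6, 295.2, 124.4]), (0.58, [683.4, 351.4, -1.3])]
scene bottle_blue_cap [(0.74, [683.6, 352.6, 151.8]), (0.59, [581.9, 296.6, 277.3])]
top bottle_blue [(0.86, [688.3, 348.7, 4.3]), (0.86, [436.9, 244.6, 5.6]), (0.82, [581.2, 294.5, 126.5])]
top bottle_blue_cap [(0.92, [583.1, 293.1, 277.8]), (0.85, [442.8, 244.7, 152.2]), (0.74, [686.1, 347.7, 150.3])]
axis check [0.32888506 0.84432038 0.42303394] [0.3287756  0.84457219 0.42261617]
T [487.55211473  53.7461659   84.51547622] H2 [487.61858361  53.91691386  91.22117731]
[{"dx": -0.26, "dy": 0.06, "dz": -0.79, "wx": 0.03, "wy": -0.9, "wz": -0.05}, {"dx": -0.33, "dy": 0.05, "dz": -0.77, "wx": 0.03, "wy": -0.9, "wz": -0.04}, {"dx": -0.41, "dy": 0.05, "dz": -0.73, "wx": 0.03, "wy": -0.91, "wz": -0.05}, {"dx": -0.47, "dy": 0.05, "dz": -0.69, "wx": 0.03, "wy": -0.9, "wz": -0.04}, {"dx": -0.54, "dy": 0.04, "dz": -0.65, "wx": 0.02, "wy": -0.9,
[... 170 characters left out ...]
 {"dx": -0.69, "dy": 0.03, "dz": -0.47, "wx": 0.03, "wy": -0.9, "wz": -0.05}, {"dx": -0.74, "dy": 0.02, "dz": -0.4, "wx": 0.03, "wy": -0.9, "wz": -0.04}, {"dx": -0.77, "dy": 0.02, "dz": -0.33, "wx": 0.03, "wy": -0.9, "wz": -0.05}]
[{"dx": -0.79, "dy": 0.02, "dz": -0.25, "wx": 0.03, "wy": -0.91, "wz": -0.05}, {"dx": -0.82, "dy": 0.01, "dz": -0.18, "wx": 0.03, "wy": -0.9, "wz": -0.04}, {"dx": 0.0, "dy": 0.0, "dz": 0.9, "wx": 0.0, "wy": 0.0, "wz": 0.0}, {"dx": 0.0, "dy": 0.0, "dz": 0.9, "wx": 0.0, "wy": 0.0, "wz": 0.0}, {"dx": 0.0, "dy": 0.0, "dz": 0.9, "wx": 0.0, "wy": 0.0, "wz": 0.0}]
[{"dx": 0.0, "dy": 0.0, "dz": 0.9, "wx": 0.0, "wy": 0.0, "wz": 0.0}]
[489.26922249  57.9870315  146.63142362]
```

Call:
{"name": "step_arm", "arguments": {"increments": [{"dx":-0.26,"dy":0.06,"dz":-0.79,"wx":0.03,"wy":-0.9,"wz":-0.05},{"dx":-0.33,"dy":0.05,"dz":-0.77,"wx":0.03,"wy":-0.9,"wz":-0.04},{"dx":-0.41,"dy":0.05,"dz":-0.73,"wx":0.03,"wy":-0.91,"wz":-0.05},{"dx":-0.47,"dy":0.05,"dz":-0.69,"wx":0.03,"wy":-0.9,"wz":-0.04},{"dx":-0.54,"dy":0.04,"dz":-0.65,"wx":0.02,"wy":-0.9,"wz":-0.05}]}}

```text
time_s: 19.75
eef_pos: [540.9, 192.8, 219.7]
ee_rot: [-0.173, 0.791, 0.52, 0.273]
force: [0.0, -0.1, -1.4]
grip_width: 0.508
grip_force: 41.2
```

Call:
{"name": "step_arm", "arguments": {"increments": [{"dx":-0.59,"dy":0.04,"dz":-0.59,"wx":0.03,"wy":-0.9,"wz":-0.05},{"dx":-0.65,"dy":0.03,"dz":-0.53,"wx":0.03,"wy":-0.91,"wz":-0.04},{"dx":-0.69,"dy":0.03,"dz":-0.47,"wx":0.03,"wy":-0.9,"wz":-0.05},{"dx":-0.74,"dy":0.02,"dz":-0.4,"wx":0.03,"wy":-0.9,"wz":-0.04},{"dx":-0.77,"dy":0.02,"dz":-0.33,"wx":0.03,"wy":-0.9,"wz":-0.05}]}}

```text
time_s: 20.25
eef_pos: [503.6, 95.9, 232.4]
ee_rot: [-0.05, 0.825, 0.558, 0.078]
force: [0.5, 1.2, -1.4]
grip_width: 0.506
grip_force: 41.2
```

Call:
{"name": "step_arm", "arguments": {"increments": [{"dx":-0.79,"dy":0.02,"dz":-0.25,"wx":0.03,"wy":-0.91,"wz":-0.05},{"dx":-0.82,"dy":0.01,"dz":-0.18,"wx":0.03,"wy":-0.9,"wz":-0.04},{"dx":0,"dy":0,"dz":0.4,"wx":0,"wy":0,"wz":0},{"dx":0,"dy":0,"dz":0,"wx":0,"wy":0,"wz":0},{"dx":0,"dy":0,"dz":0,"wx":0,"wy":0,"wz":0}]}}

```text
time_s: 20.75
eef_pos: [489.2, 58.5, 226.4]
ee_rot: [-0.001, 0.826, 0.564, 0.0]
force: [-0.5, -0.2, -2.3]
grip_width: 0.504
grip_force: 41.2
```

```bash
cat >> h.py <<'E'
yw=np.radians(68.73);hh=np.array([np.cos(yw),np.sin(yw),0]);av=hh*np.cos(.43633)+[0,0,np.sin(.43633)]
up=np.array([0,0,1.])-av*av[2];up/=np.linalg.norm(up);lat=np.array([-hh[1],hh[0],0]);seat=np.array([461.1,-14.1,45.])
def inseat(p): d=np.array(p)-seat; return np.round([d@av,d@up,d@lat],1)
def blue():
    s=ctrl.sense();r=rot(s['ee_rot']);d=np.load('bl.npz');b=s['eef_pos']+r.apply(d['bt']);a=r.apply(d['at'])
    print('tcp',s['eef_pos'].round(1),'F',s['force'].round(1),'along,up,lat',inseat(b),'axis err',np.round([a@up,a@lat],3)); return s,r,d
E
python3 - <<'E'
from h import *
s,r,d=blue();print(np.degrees(s['joints']).round(0))
s,c=wcap()
for l in("bottle_blue","bottle_blue_cap"): print(l,world("wrist",l,c)[:3])
for n in("scene","top"):
    c=eyes.capture(n);c['R']=np.array(c['R']);c['t']=np.array(c['t'])
    for l in("bottle_blue","bottle_blue_cap"): print(n,l,world(n,l,c)[:4])
R=head(68.7,90,-1);T=seat-R.apply(d['bt'])
q=plan([(T+3*av+[0,0,30],R),(T+3*av+5*up,R)]);print(q[0])
E
```

```text
tcp [489.2  58.5 226.4] F [-0.5 -0.2 -2.3] along,up,lat [ 64.6 126.3   0.3] axis err [ 0.002 -0.001]
[-7. 15. 94.  0. 71. 14.]
bottle_blue [(0.92, [459.2, -7.6, 186.7]), (0.79, [431.9, 245.1, 2.2])]
bottle_blue_cap [(0.66, [512.5, 121.9, 250.3])]
scene bottle_blue [(0.82, [464.0, -11.3, 186.5]), (0.68, [683.7, 351.5, -2.4]), (0.56, [438.2, 245.7, -1.0])]
scene bottle_blue_cap [(0.9, [516.1, 115.4, 256.6]), (0.64, [680.9, 350.5, 153.8]), (0.57, [437.0, 244.9, 148.7]), (0.38, [536.8, -288.1, 6.4])]
top bottle_blue [(0.72, [751.2, -239.6, 2.8]), (0.67, [435.0, 245.3, 4.6]), (0.66, [686.9, 348.5, 2.2]), (0.5, [462.6, -6.1, 188.7])]
top bottle_blue_cap [(0.86, [440.9, 244.7, 152.2]), (0.58, [517.9, 117.3, 255.3]), (0.35, [545.8, -295.9, 6.6])]
[{"dx": -0.02, "dy": 0.0, "dz": 0.89, "wx": 0.0, "wy": 0.0, "wz": 0.0}, {"dx": -0.01, "dy": 0.0, "dz": 0.89, "wx": 0.0, "wy": 0.0, "wz": 0.0}, {"dx": -0.02, "dy": -0.01, "dz": 0.89, "wx": 0.0, "wy": 0.0, "wz": 0.0}, {"dx": -0.01, "dy": 0.0, "dz": 0.9, "wx": 0.0, "wy": 0.0, "wz": 0.0}, {"dx": -0.02, "dy": 0.0, "dz": 0.89, "wx": 0.01, "wy": 0.0, "wz": 0.0}]
[{"dx": -0.04, "dy": 0.0, "dz": 0.51, "wx": 0.0, "wy": 0.0, "wz": 0.0}, {"dx": -0.04, "dy": 0.0, "dz": 0.51, "wx": 0.0, "wy": 0.0, "wz": 0.0}]
[487.7937174   54.43299363  90.20229362]
```

Call:
{"name": "step_arm", "arguments": {"increments": [{"dx":0.06,"dy":0.0,"dz":0.89,"wx":0.0,"wy":0.0,"wz":0.0},{"dx":-0.01,"dy":0.0,"dz":0.89,"wx":0.0,"wy":0.0,"wz":0.0},{"dx":-0.02,"dy":-0.01,"dz":0.89,"wx":0.0,"wy":0.0,"wz":0.0},{"dx":-0.01,"dy":0.0,"dz":0.9,"wx":0.0,"wy":0.0,"wz":0.0},{"dx":-0.02,"dy":0.0,"dz":0.89,"wx":0.01,"wy":0.0,"wz":0.0}]}}

```text
time_s: 21.7
eef_pos: [489.2, 58.1, 114.9]
ee_rot: [-0.0, 0.826, 0.564, 0.0]
force: [0.3, 0.8, -2.6]
grip_width: 0.501
grip_force: 41.2
```

Call:
{"name": "step_arm", "arguments": {"increments": [{"dx":-0.04,"dy":0,"dz":0.3,"wx":0,"wy":0,"wz":0},{"dx":-0.04,"dy":0,"dz":0.3,"wx":0,"wy":0,"wz":0},{"dx":0,"dy":0,"dz":0.2,"wx":0,"wy":0,"wz":0},{"dx":0,"dy":0,"dz":0.15,"wx":0,"wy":0,"wz":0},{"dx":0,"dy":0,"dz":0,"wx":0,"wy":0,"wz":0}]}}

```text
time_s: 22.2
eef_pos: [488.6, 56.3, 91.9]
ee_rot: [-0.0, 0.826, 0.564, 0.0]
force: [-0.6, -1.2, -2.0]
grip_width: 0.504
grip_force: 41.2
```

```bash
python3 - <<'E'
from h import *
s,r,d=blue()
E
```

```text
tcp [488.6  56.3  91.9] F [-0.6 -1.2 -2. ] along,up,lat [5.6 5.6 0. ] axis err [ 0.001 -0.   ]
```

Call:
{"name": "step_arm", "arguments": {"increments": [{"dx":0.03,"dy":0,"dz":0.07,"wx":0,"wy":0,"wz":0},{"dx":0.03,"dy":0,"dz":0.07,"wx":0,"wy":0,"wz":0},{"dx":0,"dy":0,"dz":0,"wx":0,"wy":0,"wz":0}]}}

```text
time_s: 22.5
eef_pos: [489.0, 57.7, 88.4]
ee_rot: [-0.0, 0.826, 0.564, -0.0]
force: [-0.7, 0.3, -1.8]
grip_width: 0.499
grip_force: 41.2
```

Call:
{"name": "step_arm", "arguments": {"increments": [{"dx":0.02,"dy":0,"dz":0.04,"wx":0,"wy":0,"wz":0},{"dx":0,"dy":0,"dz":0,"wx":0,"wy":0,"wz":0}]}}

```text
time_s: 22.7
eef_pos: [489.2, 58.2, 87.4]
ee_rot: [-0.0, 0.826, 0.564, -0.0]
force: [0.2, -0.4, -2.2]
grip_width: 0.501
grip_force: 41.2
```

Call:
{"name": "step_arm", "arguments": {"increments": [{"dx":0.02,"dy":0,"dz":0.04,"wx":0,"wy":0,"wz":0},{"dx":0,"dy":0,"dz":0,"wx":0,"wy":0,"wz":0}]}}

```text
time_s: 22.9
eef_pos: [489.4, 58.6, 86.3]
ee_rot: [-0.0, 0.826, 0.564, -0.0]
force: [0.7, 0.4, -1.4]
grip_width: 0.503
grip_force: 41.2
```

Predicted about 0 above the rails with no contact yet, so I'll keep going in 1 mm steps.

Call:
{"name": "step_arm", "arguments": {"increments": [{"dx":0.02,"dy":0,"dz":0.04,"wx":0,"wy":0,"wz":0},{"dx":0,"dy":0,"dz":0,"wx":0,"wy":0,"wz":0}]}}

```text
time_s: 23.1
eef_pos: [489.9, 58.8, 85.7]
ee_rot: [0.0, 0.826, 0.564, 0.0]
force: [-0.4, -2.0, 2.7]
grip_width: 0.504
grip_force: 41.5
```

Call:
{"name": "step_arm", "arguments": {"increments": [{"dx":0.02,"dy":0,"dz":0.04,"wx":0,"wy":0,"wz":0},{"dx":0,"dy":0,"dz":0,"wx":0,"wy":0,"wz":0}]}}

```text
time_s: 23.3
eef_pos: [490.3, 58.8, 85.4]
ee_rot: [0.001, 0.826, 0.564, 0.0]
force: [-2.6, -5.5, 10.7]
grip_width: 0.503
grip_force: 42.3
```

```bash
python3 - <<'E'
from h import *
s,r,d=blue()
E
```

```text
tcp [490.3  58.8  85.4] F [-2.6 -5.5 10.7] along,up,lat [ 5.6 -1.5 -0.8] axis err [-0.     0.001]
```

Call:
{"name": "step_arm", "arguments": {"increments": [{"dx":-0.07,"dy":0,"dz":0.0,"wx":0,"wy":0,"wz":0},{"dx":0,"dy":0,"dz":0,"wx":0,"wy":0,"wz":0}]}}

```text
time_s: 23.5
eef_pos: [489.8, 57.6, 85.0]
ee_rot: [0.0, 0.826, 0.564, 0.001]
force: [1.5, -1.6, 5.3]
grip_width: 0.502
grip_force: 41.6
```

Call:
{"name": "step_arm", "arguments": {"increments": [{"dx":-0.05,"dy":0,"dz":0.02,"wx":0,"wy":0,"wz":0},{"dx":0,"dy":0,"dz":0,"wx":0,"wy":0,"wz":0}]}}

```text
time_s: 23.7
eef_pos: [489.5, 56.6, 84.4]
ee_rot: [0.0, 0.826, 0.564, 0.001]
force: [2.2, -0.5, 5.9]
grip_width: 0.504
grip_force: 41.7
```

Call:
{"name": "step_arm", "arguments": {"increments": [{"dx":-0.05,"dy":0,"dz":0.02,"wx":0,"wy":0,"wz":0},{"dx":0,"dy":0,"dz":0,"wx":0,"wy":0,"wz":0}]}}

```text
time_s: 23.9
eef_pos: [489.3, 56.0, 84.2]
ee_rot: [0.0, 0.826, 0.564, 0.002]
force: [3.3, 4.5, 7.2]
grip_width: 0.505
grip_force: 41.9
```

```bash
python3 - <<'E'
from h import *
s,r,d=blue();print(s['force']@av,s['force']@up)
E
```

```text
tcp [489.3  56.   84.2] F [3.3 4.5 7.2] along,up,lat [ 2.4 -1.7 -0.8] axis err [0.003 0.   ]
7.91124100955456 4.23909632818703
```

Stop contact is felt (7.9 N along the rails). Releasing and retreating.

Call:
{"name": "step_arm", "arguments": {"increments": [{"dx":0,"dy":0,"dz":0,"wx":0,"wy":0,"wz":0},{"dx":0,"dy":0,"dz":0,"wx":0,"wy":0,"wz":0},{"dx":0,"dy":0,"dz":0,"wx":0,"wy":0,"wz":0},{"dx":0,"dy":0,"dz":0,"wx":0,"wy":0,"wz":0},{"dx":0,"dy":0,"dz":0,"wx":0,"wy":0,"wz":0}], "fingers": 85}}

```text
time_s: 24.4
eef_pos: [488.1, 55.5, 83.2]
ee_rot: [-0.0, 0.826, 0.564, -0.0]
force: [0.2, -0.1, -0.8]
grip_width: 0.998
grip_force: 0.0
```

Call:
{"name": "step_arm", "arguments": {"increments": [{"dx":0,"dy":0,"dz":-0.2,"wx":0,"wy":0,"wz":0},{"dx":0,"dy":0,"dz":-0.5,"wx":0,"wy":0,"wz":0},{"dx":0,"dy":0,"dz":-0.9,"wx":0,"wy":0,"wz":0},{"dx":0,"dy":0,"dz":-0.9,"wx":0,"wy":0,"wz":0},{"dx":0,"dy":0,"dz":-0.9,"wx":0,"wy":0,"wz":0}]}}

```text
time_s: 24.9
eef_pos: [488.2, 55.5, 170.4]
ee_rot: [0.0, 0.826, 0.564, 0.0]
force: [-0.1, 0.5, 0.9]
grip_width: 0.996
grip_force: 0.0
```

Call:
{"name": "step_arm", "arguments": {"increments": [{"dx":-0.4,"dy":0,"dz":-0.9,"wx":0,"wy":0,"wz":0},{"dx":-0.6,"dy":0,"dz":-0.9,"wx":0,"wy":0,"wz":0},{"dx":-0.6,"dy":0,"dz":-0.9,"wx":0,"wy":0,"wz":0},{"dx":0,"dy":0,"dz":-0.9,"wx":0,"wy":0,"wz":0},{"dx":0,"dy":0,"dz":0,"wx":0,"wy":0,"wz":0}]}}

```text
time_s: 25.4
eef_pos: [474.5, 17.8, 262.0]
ee_rot: [0.002, 0.826, 0.564, 0.002]
force: [0.8, 0.2, 0.4]
grip_width: 0.995
grip_force: 0.0
```

```bash
python3 - <<'E'
from h import *
s,c=wcap(); ims=[c['frame'][60:330,100:560]]
for l in("bottle_blue","bottle_blue_cap"): print('w',l,[(p,x,inseat(x)) for p,x in world("wrist",l,c)[:3]])
print('expected base,cap px',proj(c,seat),proj(c,seat+153*av))
for n in("scene","top"):
    c=eyes.capture(n);c['R']=np.array(c['R']);c['t']=np.array(c['t'])
    for l in("bottle_blue","bottle_blue_cap","bottle_orange"): print(n,l,[(p,x,inseat(x)) for p,x in world(n,l,c)[:4]])
    if n=="scene": ims.append(cv2.resize(c['frame'][150:300,210:400],(342,270),interpolation=2))
cv2.imwrite('pics/end.png',np.hstack([cv2.resize(ims[0],(458,270)),ims[1]]))
E
```

```text
w bottle_blue [(0.8, [462.0, -12.0, 45.6], array([ 2.3, -0.4, -0.1]))]
w bottle_blue_cap [(0.65, [512.7, 120.3, 108.5], array([157.3,  -3.3,   0.7]))]
expected base,cap px (np.float64(321.3184615027315), np.float64(205.7224769415463)) (np.float64(321.2494596008058), np.float64(72.86262379918323))
scene bottle_blue [(0.9, [437.3, 245.9, -1.7], array([ 192. , -141.1,  116.5])), (0.89, [681.9, 348.7, -1.4], array([ 359.4, -218.8,  -74.1])), (0.7, [578.1, 295.9, 3.0], array([ 282.5, -178.1,    3.4])), (0.66, [463.4, -13.4, 45.8], array([ 1.7,  0.1, -1.9]))]
scene bottle_blue_cap [(0.77, [682.5, 352.8, 151.9], array([427.8, -81.6, -73.2])), (0.69, [512.8, 117.1, 113.4], array([156.7,   2.4,  -0.6])), (0.68, [437.2, 243.6, 150.5], array([254.4,  -2.2, 115.8]))]
scene bottle_orange [(0.67, [540.2, -289.1, 6.3], array([-222.6,   61.1, -173.5]))]
top bottle_blue [(0.71, [684.9, 345.5, -1.3], array([ 357.7, -217.9,  -78.1])), (0.66, [436.2, 243.4, 5.0], array([ 192.4, -133.8,  116.6])), (0.47, [467.0, -11.3, 46.6], array([ 5. , -0.6, -4.5]))]
top bottle_blue_cap [(0.93, [688.7, 345.2, 153.3], array([424.1, -78.2, -81.8])), (0.59, [519.0, 113.1, 109.1], array([153.6,  -0.9,  -7.8]))]
top bottle_orange [(0.74, [545.5, -295.4, 7.7], array([-225.6,   64. , -180.7]))]
```

View pics/end.png

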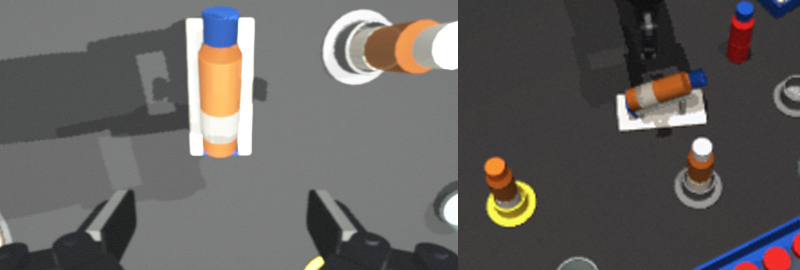

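The blue-capped bottle lies in the cradle, cap high and base at the stop (left view 220,85). The orange bottle stands in the yellow ring (right view 500,185). Handing in.

```bash
python3 -c "
from rig import finish_job
print(finish_job())"
```

```text
the job is handed in; nothing more can be done
None
```

I handed the job in at about 25 s of the 64 s; no verdict came back, but the last pictures showed the orange-capped bottle upright in the yellow ring, the blue-capped bottle in the slant cradle with its cap at the high end and its base about 2 mm from the stop, and the gripper clear of everything.

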